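# Press a fin's side rail home with a one-handed bar clamp

## Task

A swim fin lies on the club's bench inside the open jaws of a one-handed bar clamp, and one of its two side rails still stands a few millimetres off the blade edge. Squeeze the clamp's trigger against its grip, again and again, until the rail is pressed fully home and the clamp, with the trigger let go, stays tight on the fin; then press down the release tab on top of the clamp's head so that the jaws let go of the fin. Leave both lying flat on the bench with the rail home, and do not disturb the pens, the phone and the scissors lying around it.

Things in the scene. Friction and masses are not known exactly. Their poses are not given: they have to be found in the camera images.
- squeeze (a point): where to squeeze the clamp: midway between the rear face of its black pistol grip and the front face of its grey trigger at rest (63 mm over both), half-way up, 15 mm over the bench. The clamp, loose, 0.85 kg, 375 mm long, lies on its side. Axes here = the clamp's: x along the bar from head to far jaw, y from the grip across the bar to the jaw tips, z up
- grip_rear (a point): on the grip's rear face, same place along it. Axes as the clamp's. Grip and trigger run side by side along y, from 48 mm on the +y side of here to 28 mm (trigger) or 50 mm (grip) on the -y side, 5 to 25 mm over the bench. Grip 22 mm thick; grip rear to trigger front: 63 mm at rest, about 34 mm squeezed shut. The clamp slides on the bench to centre itself between the fingers
- trigger (a joint): trigger angle, rad: 0 let go (sprung), 0.25 squeezed against the grip (28 mm of closing). 2 to 4 N at the squeeze point with free jaws; 20 to 25 N to tighten well. A full squeeze walks the far jaw 8 to 12 mm; a pawl in 4 mm teeth holds the bar as the trigger is let go. Let it come right back between squeezes. Once tight, a 22 N squeeze stops part-way, below 0.2
- head_front (a point): top of the clamp's head at its front end, over the bar's middle line (66 mm in y from the squeeze point), 30 mm over the bench; nothing of the clamp but the tab is higher
- release_tab (a joint): release tab angle, rad: 0 up (sprung), 0.24 fully down (6 mm down at its top). With the hand off it may rest anywhere up to 0.16, on a tooth. Fully down takes about 5 N with the clamp slack, 7 to 8 N with it tight (a stop ends its travel); past about 0.15 the bar is free and the rubber pads spring it back 5 to 15 mm
- bar (a joint): how far the jaws have walked together, in m: opening between the pad faces = 216 mm minus this (range 0 to 75 mm)
- tab_top (a point): middle of the ribbed top of the grey release tab (22 mm along the clamp's x, 18 mm along y), on top of the clamp's head, over the bar, 39 mm over the bench: 10 mm along the clamp's x and 66 mm along y from the squeeze point; pressed straight down
- rail (a joint): gap in m by which the loose side rail (grey plastic channel, 14 x 110 x 15 mm, on the fin's +x edge near the tip, facing the far jaw) still stands off its shoulder on the blade: 0 fully home, 5 to 8 mm at the start. It needs about 6 N to slide and stays where it is pushed
- rail_face (a point): middle of the loose rail's outer face, 8 mm over the bench; axes as the fin's
- fin: the swim fin (navy blade, black foot pocket, 0.7 kg, loose), sole down. Origin on the bench at the middle of the blade's tip edge; y along the fin towards the heel (520 mm), x across the blade; 184 mm wide over both rails when home, the fixed rail's outer face at x = -92 mm; blade 9 mm high, rails 16 mm, foot pocket 74 mm
- near_pad: dark rubber pad (10 x 32 x 26 mm) of the jaw on the clamp's head, origin at its centre 15 mm over the bench; faces the fin's fixed rail. Each pad gives 5 mm at 25 N; a well tightened clamp holds with 10 to 25 N, and once released the pads may still lean on the fin with 1 to 4 N
- far_pad: same pad of the far jaw at the end of the bar, which walks towards the head; faces the loose rail
- marker: bystander: black marker pen, 135 mm long, 19 mm thick, lying in front of the blade tip beyond the trigger; leave it where it lies
- paint_pen: bystander: white paint pen with dark cap, 135 mm, beside the blade on the robot's side; leave it where it lies
- phone: bystander: black phone, 74 x 152 x 9 mm; leave it where it lies
- scissors: bystander: scissors with black loops, 180 mm; leave it where it lies

How it is judged:
By the outcome, as a careful person would: the job done as asked, in the order asked, and still so for the second after the job is handed in, with the robot touching nothing.
It also fails if it takes over 61 s, if anything falls off the work surface, if the arm or the gripper's body presses on something with over 40 N, if the wrist force passes 120 N, or if a joint passes its speed limit or range.

## Robot

A 6-joint arm with a two-finger parallel gripper is mounted at the origin on the work surface. World frame = base frame: x ahead of the robot, y to its left, z up, the work surface at z = 0. Lengths are in mm, angles in rad, forces in N, time in s.
With the tool pointing down it reaches from about 350 to 975 mm from the base axis. Payload 7.1 kg.
Tool frame: the origin (TCP) lies on the mounting face of the last link; the fingertips stand 182 mm ahead of it and the grasp point (between the pads) lies 163 mm ahead of it (ctrl.tip_reach is the distance from the TCP to the fingertips, in mm); z points along the fingers, y is the direction in which the jaws open and shut (so a half turn about z gives the same grasp; the last joint's range is limited). The gripper opens to 88 mm and grips with 3 to 60 N. Pads are 20 mm wide; open, the fingers measure 115 mm over their backs; the gripper's body (75 mm by 178 mm) begins 61 mm behind the grasp point.
Start: joints at [1.092, 0.423, 1.63, -0, 1.089, -0.019], TCP at [277.324, 560.088, 404.675] pointing down, gripper open.
Joint ranges: [-3, 3], [-0.9, 2.11], [0.09, 2.58], [-1.31, 4.45], [0.11, 2.69], [-2.54, 2.54]. Speed limits (rad/s): [2.39, 2.39, 3.01, 3.14, 3.14, 3.14].

## Interface

Orientations are given as a rotation vector (axis times angle).
In Python, from workcell import ctrl gives the robot as it stands.
- The arm moves only by the tool jog_arm, never from a script. Its argument "steps" is a list that holds one entry, the list of rows, each a list of 7 numbers: the shift along the tool's x, y, z in m, then the turn, a rotation vector about the tool's x, y, z in degrees, then the gripper's target within -1 to 1 (shut at 1, half-way at 0, fully open at -1). A call has 1 to 20 rows; each row shifts and turns the commanded pose from where the row before left it, along the tool's axes as they then stand; what a row does not reach is not made up. A row lasts 1/12 s, in which the tool goes at most 41.7 mm and 7.16 degrees, less where a joint would pass 70% of its speed; a pose out of reach is approached as far as the arm can. A call is refused whole if a number of a shift passes 0.0417 or a number of a turn 7.16, either way. A call with a gripper value outside its range is refused whole. The fingers move at their own pace and stop on an object; the grip force is fixed at half the most. Time passes only in rows, so rows that do not move let the fingers close. It gives the time, the measured TCP pose, the force and the opening at its end, in the units of the state.
- ctrl.get_obs(): the state, without advancing time (a new reading comes with each control period).
- ctrl.get_image(name): name is "scene" or "side" or "wrist"; returns the picture (420x560x3 uint8, red, green, blue); there is no depth.
- ctrl.camera_info(name): a dict with "fx", "fy", "cx", "cy" (pixels), "origin" and "attitude" of the camera in the world; the wrist camera has in their place "T_tool_cam" (4x4, takes a point from camera to tool coordinates, whose origin is the TCP and whose axes are the flange's). Camera axes: x right, y down, z forward; pixel columns grow to the right and rows downward; lengths in mm; the calibration is good to about 2 mm. A picture is of the moment at which its call begins: read the wrist's pose just before it. camera_info takes no time and is no camera call.
- ctrl.close_job(): hands the job in, once; it reports no verdict.
Trained networks look in the newest picture that a camera, given by its name, has taken for a name from the list of things; names that differ only in an ending like _2 or _b are one class to them, and where a whole thing is asked for, a point or a joint stands for the part that bears it (a point fixed in the world has none). Each returns a list of dicts, best first, with "p" (0 to 1); they miss things now and then, are a little off and sometimes report something else, mostly with a low value. They report only what shows in the picture. A call takes as long as a camera call.
- ctrl.look_for(thing, camera): "bbox" ([left, top, right, bottom] in pixels, round what is visible of it).
- ctrl.trace(thing, camera): "pixels" (420x560 bool, what is visible of it) and "bbox" ([left, top, right, bottom] in pixels, round what is visible of it).
- ctrl.landmark_of(thing, camera): "uv" ([column, row] in pixels: a listed point, or the origin of a listed thing).
The state is a dict: "t": time; "qpos": joint angles; "qvel": joint speeds; "joint_torque": joint torques, N m; "ee_pos": TCP position; "orientation": TCP orientation; "ft_force": force on the tool from outside, world axes, zero at the start; "moment": the same for the moment, N m; "width": finger opening in mm.
Only numpy, scipy, OpenCV 4.12 (cv2) and the standard library are available. Lean on these libraries where they do the work, as an engineer would, in place of code of your own. Each camera call takes 0.05 s, during which the arm holds its last target.

## Working session

There is one attempt and no reset: what is moved stays moved. The work goes in short steps, Python scripts to look and compute and a tool call to move; the robot and the scene stay as the last step left them, time stands still between calls to the robot, and variables do not carry over. Pictures are saved under pics/ and viewed, and the job is handed in when it is done.

Besides the shell and the picture viewer there is one more tool, called after "Emit:" by a JSON object that holds its "fn" and its "kwargs". jog_arm: Moves the arm, as the interface text tells. Its arguments: {"type":"object","properties":{"steps":{"type":"array"}},"required":["steps"]}

```bash
mkdir -p pics; ls
python3 - <<'E'
from workcell import ctrl
import cv2,numpy as np
print(ctrl.get_obs())
for n in ["scene","side","wrist"]:
    im=ctrl.get_image(n); cv2.imwrite(f"pics/{n}0.png",im[:,:,::-1]); print(n,ctrl.camera_info(n))
    for t in ["squeeze","grip_rear","tab_top","head_front","near_pad","far_pad","rail_face","fin"]:
        print(t,[(np.round(d["uv"],1),round(d["p"],2)) for d in ctrl.landmark_of(t,n)][:2])
E
```

```text
pics
{'t': 0.0, 'qpos': array([ 1.09203223e+00,  4.23863474e-01,  1.63067640e+00,  1.65787968e-05,
        1.08857470e+00, -1.90012130e-02]), 'qvel': array([ 0.00129526,  0.00161168, -0.00181562, -0.00027979, -0.00174832,
        0.0008419 ]), 'joint_torque': array([-4.24364434e-04, -5.44648182e+01, -2.73649478e+01,  6.44203532e-02,
        2.29603588e-02, -1.47218580e-04]), 'ee_pos': array([277.18694243, 559.87202174, 403.89268913]), 'orientation': array([-7.15772780e-01, -3.05856563e+00,  2.31099077e-03]), 'ft_force': array([-0.24633124, -0.14429347,  0.03632631]), 'moment': array([-0.01282956,  0.00944498,  0.06383351]), 'width': 87.9289004372684}
scene {'fx': 429.3914252017238, 'fy': 429.3914252017238, 'cx': 277.0774962736428, 'cy': 212.31101691849796, 'origin': array([1123.10150792, -355.53440942,  560.99948237]), 'attitude': array([-2.01492065, -0.87055041,  0.44791068])}
squeeze [(array([179.1, 241.5]), 0.84)]
grip_rear [(array([166.7, 236.6]), 0.97)]
tab_top [(array([209.2, 226.3]), 0.58)]
head_front []
near_pad [(array([244. , 226.3]), 0.54), (array([209.2, 227.2]), 0.25)]
f
[... 560 characters left out ...]
pad [(array([377.3, 243.9]), 0.65), (array([228.7, 295.9]), 0.6)]
rail_face [(array([366. , 246.7]), 0.9)]
fin [(array([312.3, 267.2]), 0.92)]
wrist {'fx': 366.45078619561974, 'fy': 366.45078619561974, 'cx': 278.9352124784873, 'cy': 218.17011677545702, 'T_tool_cam': array([[ 1.32953516e-03, -9.66090896e-01, -2.58198787e-01,
         7.10232455e+01],
       [ 9.99999116e-01,  1.28915208e-03,  3.25702112e-04,
        -1.18410215e+00],
       [ 1.81996587e-05, -2.58198991e-01,  9.66091756e-01,
         1.95265949e+01],
       [ 0.00000000e+00,  0.00000000e+00,  0.00000000e+00,
         1.00000000e+00]])}
squeeze []
grip_rear []
tab_top []
head_front []
near_pad []
far_pad []
rail_face []
fin []
```

View pics/scene0.png

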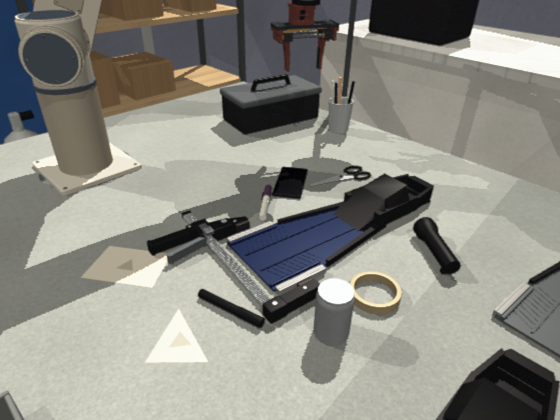

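View pics/side0.png

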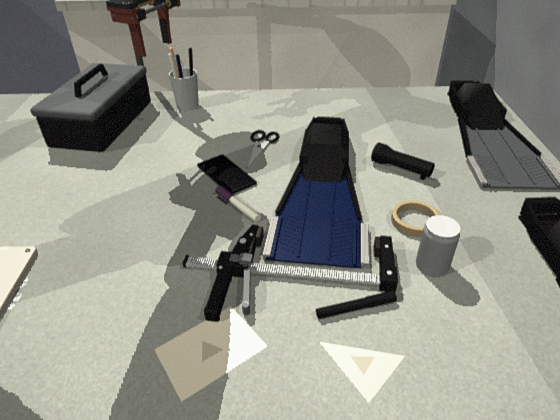

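```bash
cat > h.py <<'E'
from workcell import ctrl
import cv2,numpy as np
from scipy.spatial.transform import Rotation as R
def cam(n,obs=None):
    i=ctrl.camera_info(n)
    if n!="wrist": return i, R.from_rotvec(i["attitude"]).as_matrix(), np.array(i["origin"])
    o=obs or ctrl.get_obs(); Rt=R.from_rotvec(o["orientation"]).as_matrix(); T=i["T_tool_cam"]
    return i, Rt@T[:3,:3], Rt@T[:3,3]+o["ee_pos"]
def atz(n,uv,z,obs=None):
    i,A,o=cam(n,obs); d=A@np.array([(uv[0]-i["cx"])/i["fx"],(uv[1]-i["cy"])/i["fy"],1]); return o+d*(z-o[2])/d[2]
def proj(n,p,obs=None):
    i,A,o=cam(n,obs); c=A.T@(np.array(p)-o); return np.array([c[0]/c[2]*i["fx"]+i["cx"],c[1]/c[2]*i["fy"]+i["cy"]])
E
python3 - <<'E'
from h import *
np.set_printoptions(precision=1,suppress=True)
for n,l in {"scene":dict(squeeze=(179.1,241.5,15),grip_rear=(166.7,236.6,15),tab_top=(209.2,226.3,39),near_pad=(244,226.3,15),far_pad=(303.6,284.5,15),fin=(243.5,268.5,0)),
"side":dict(squeeze=(231.1,295.1,15),grip_rear=(210.6,290.3,15),tab_top=(244.8,253.7,39),head_front=(249.8,262.3,30),near_pad=(255.6,239.3,15),far_pad=(377.3,243.9,15),rail_face=(366,246.7,8),fin=(312.3,267.2,0))}.items():
    for k,v in l.items(): print(n,k,atz(n,v[:2],v[2]))
E
```

```text
scene squeeze [478.9 -10.4  15. ]
scene grip_rear [447.1 -20.2  15. ]
scene tab_top [505.5  48.6  39. ]
scene near_pad [528.3 122.8  15. ]
scene far_pad [742.1  85.4  15. ]
scene fin [620.2  43.8   0. ]
side squeeze [484.1 -23.9  15. ]
side grip_rear [449.  -12.6  15. ]
side tab_top [504.7  48.6  39. ]
side head_front [513.4  36.3  30. ]
side near_pad [520.5 111.7  15. ]
side far_pad [747.4  92.5  15. ]
side rail_face [727.1  93.    8. ]
side fin [624.   50.6   0. ]
```

```bash
cat >> h.py <<'E'
def rows(tgt,yaw,n,obs=None,nr=None):
    """rows from current measured pose to TCP tgt, tool y at world angle yaw(deg), tool down"""
    o=obs or ctrl.get_obs(); p=np.array(o["ee_pos"]); M=R.from_rotvec(o["orientation"]).as_matrix()
    a=np.radians(yaw); Mt=np.array([[-np.sin(a),np.cos(a),0],[np.cos(a),np.sin(a),0],[0,0,-1]]).T
    rv=R.from_matrix(M.T@Mt).as_rotvec(); nr=nr or n
    out=[]; cur=M.copy()
    for k in range(n):
        d=cur.T@((np.array(tgt)-p)/n); t=rv/nr if k<nr else rv*0
        out.append(list(np.round(d/1000,4))+list(np.round(np.degrees(t),2))); cur=cur@R.from_rotvec(t).as_matrix()
    return out
E
python3 - <<'E'
from h import *
np.set_printoptions(precision=1,suppress=True)
a=atz("side",(190,261),20);b=atz("side",(375,276),20);print(a,b,np.degrees(np.arctan2(*(b-a)[1::-1])))
a=atz("scene",(187,213),20);b=atz("scene",(266,303),20);print(a,b,np.degrees(np.arctan2(*(b-a)[1::-1])))
for r in rows((490,5,420),-6,17): print([float(x) for x in r])
E
```

```text
[405.9  52.4  20. ] [727.5   7.6  20. ] -7.926322643959391
[407.6  57.2  20. ] [733.1   0.4  20. ] -9.894665958836923
[-0.0257, -0.0237, -0.0009, 0.0, -0.0, 4.1]
[-0.0273, -0.0218, -0.0009, 0.0, -0.0, 4.1]
[-0.0288, -0.0198, -0.0009, 0.0, -0.0, 4.1]
[-0.0302, -0.0177, -0.0009, 0.0, -0.0, 4.1]
[-0.0313, -0.0155, -0.0009, 0.0, -0.0, 4.1]
[-0.0324, -0.0132, -0.0009, 0.0, -0.0, 4.1]
[-0.0332, -0.0109, -0.0009, 0.0, -0.0, 4.1]
[-0.0339, -0.0085, -0.0009, 0.0, -0.0, 4.1]
[-0.0344, -0.006, -0.0009, 0.0, -0.0, 4.1]
[-0.0348, -0.0035, -0.0009, 0.0, -0.0, 4.1]
[-0.035, -0.001, -0.0009, 0.0, -0.0, 4.1]
[-0.0349, 0.0015, -0.0009, 0.0, -0.0, 4.1]
[-0.0347, 0.0039, -0.0009, 0.0, -0.0, 4.1]
[-0.0344, 0.0064, -0.0009, 0.0, -0.0, 4.1]
[-0.0338, 0.0089, -0.0009, 0.0, -0.0, 4.1]
[-0.0331, 0.0113, -0.0009, 0.0, -0.0, 4.1]
[-0.0322, 0.0136, -0.0009, 0.0, -0.0, 4.1]
```

Emit:
{"fn": "jog_arm", "kwargs": {"steps": [[[-0.0257,-0.0237,-0.001,0,0,4.2,-1],[-0.0273,-0.0218,-0.001,0,0,4.2,-1],[-0.0288,-0.0198,-0.001,0,0,4.2,-1],[-0.0302,-0.0177,-0.001,0,0,4.2,-1],[-0.0313,-0.0155,-0.001,0,0,4.2,-1],[-0.0324,-0.0132,-0.001,0,0,4.2,-1],[-0.0332,-0.0109,-0.001,0,0,4.2,-1],[-0.0339,-0.0085,-0.001,0,0,4.2,-1],[-0.0344,-0.006,-0.001,0,0,4.2,-1],[-0.0348,-0.0035,-0.001,0,0,4.2,-1],[-0.035,-0.001,-0.001,0,0,4.2,-1],[-0.0349,0.0015,-0.001,0,0,4.2,-1],[-0.0347,0.0039,-0.001,0,0,4.2,-1],[-0.0344,0.0064,-0.001,0,0,4.2,-1],[-0.0338,0.0089,-0.001,0,0,4.2,-1],[-0.0331,0.0113,-0.001,0,0,4.2,-1],[-0.0322,0.0136,-0.001,0,0,4.2,-1],[0,0,0,0,0,0,-1]]]}}

```text
t: 2.85
ee_pos: [483.8, -2.0, 422.3]
orientation: [2.372, 2.056, 0.001]
ft_force: [0.4, -0.1, -0.2]
width: 88.1
```

Run:
```python
from h import *
np.set_printoptions(precision=1,suppress=True)
o=ctrl.get_obs(); print(o)
im=ctrl.get_image("wrist"); cv2.imwrite("pics/wrist1.png",im[:,:,::-1])
for t,z in [("squeeze",15),("grip_rear",15),("tab_top",39),("head_front",30),("near_pad",15),("far_pad",15),("fin",0)]:
    print(t,[(np.array(d["uv"]),atz("wrist",d["uv"],z,o),round(d["p"],2)) for d in ctrl.landmark_of(t,"wrist")][:2])
```

```text
{'t': 2.85, 'qpos': array([-0. ,  0.2,  1.9, -0. ,  1. ,  0.1]), 'qvel': array([ 0.1, -0. ,  0. ,  0. ,  0. , -0. ]), 'joint_torque': array([ -1.4, -38.3, -25.5,  -0.1,   0.1,   0. ]), 'ee_pos': array([483.8,  -2. , 422.3]), 'orientation': array([2.4, 2.1, 0. ]), 'ft_force': array([ 0.4, -0.1, -0.2]), 'moment': array([-0.1,  0.1, -0. ]), 'width': 88.08079370753133}
squeeze [(array([281.5, 202.7]), array([484.2, -19.5,  15. ]), 0.68)]
grip_rear [(array([248. , 204.3]), array([448. , -16.2,  15. ]), 0.59)]
tab_top [(array([296.8, 143. ]), array([507.8,  42.7,  39. ]), 0.62)]
head_front [(array([299.2, 142.6]), array([510.6,  42.1,  30. ]), 0.96), (array([248. , 200.7]), array([450.4,  -9.1,  30. ]), 0.68)]
near_pad [(array([303.8,  57.7]), array([526.1, 121.5,  15. ]), 0.65)]
far_pad [(array([530.5,  67. ]), array([746.7,  81.5,  15. ]), 0.59)]
fin [(array([401.3, 117.6]), array([622.5,  50.6,   0. ]), 0.73)]
```

View pics/wrist1.png

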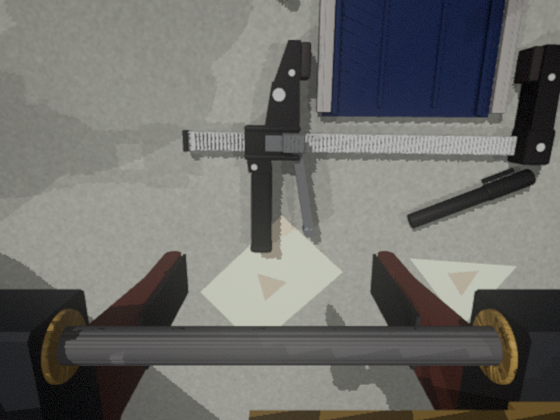

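Run:
```python
from h import *
np.set_printoptions(precision=1,suppress=True)
o=ctrl.get_obs(); print(o["ee_pos"],o["orientation"], np.degrees(np.arctan2(*R.from_rotvec(o["orientation"]).as_matrix()[1::-1,1])))
a=atz("wrist",(190,141),20);b=atz("wrist",(510,145.5),20);print(a,b,np.degrees(np.arctan2(*(b-a)[1::-1])))
for uv in [(251,200),(251,248),(272,200),(308,200),(304,175),(313,228),(265,143),(283,143),(303,143)]: print(uv,atz("wrist",uv,25),atz("wrist",uv,39))
im=cv2.imread("pics/wrist1.png")[30:260,170:330]; cv2.imwrite("pics/w1c.png",cv2.resize(im,None,fx=2.6,fy=2.6,interpolation=cv2.INTER_CUBIC))
x=np.array([np.cos(np.radians(-8.5)),np.sin(np.radians(-8.5)),0]);y=np.array([-x[1],x[0],0])
for s in [(483.5,-18,15)]:
    print(proj("wrist",np.array(s)),proj("wrist",np.array(s)-31.5*x),proj("wrist",np.array(s)+31.5*x),proj("wrist",np.array(s)+10*x+66*y+[0,0,24]))
```

```text
[481.8   3.2 421.7] [-2.4 -2.1  0. ] -7.6271326794440615
[397.1  63.9  20. ] [721.4  16.3  20. ] -8.339386123034961
(251, 200) [450.2  -4.2  25. ] [451.7  -1.4  39. ]
(251, 248) [442.1 -57.   25. ] [443.9 -52.2  39. ]
(272, 200) [472.1  -7.1  25. ] [472.7  -4.2  39. ]
(308, 200) [509.6 -12.1  25. ] [508.9  -9.   39. ]
(304, 175) [508.4  14.7  25. ] [507.7  16.8  39. ]
(313, 228) [511.5 -43.3  25. ] [510.7 -39.   39. ]
(265, 143) [473.1  52.1  25. ] [473.7  52.8  39. ]
(283, 143) [491.1  49.7  25. ] [491.1  50.5  39. ]
(303, 143) [511.1  47.   25. ] [510.3  48.   39. ]
[284.  206.4] [254.9 206. ] [313.  206.9] [295.9 146.2]
```

View pics/w1c.png

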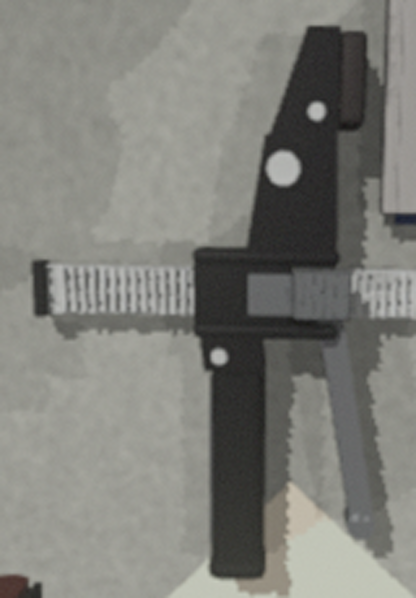

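Emit:
{"fn": "jog_arm", "kwargs": {"steps": [[[-0.0046,0.001,0.038,0,0,0.16,-1],[-0.0046,0.001,0.038,0,0,0.16,-1],[-0.0046,0.001,0.038,0,0,0.16,-1],[-0.0046,0.001,0.038,0,0,0.16,-1],[-0.0046,0.001,0.038,0,0,0.16,-1],[0,0,0,0,0,0,-1],[0,0,0,0,0,0,-1],[0,0,0,0,0,0,-1]]]}}

```text
t: 3.92
ee_pos: [484.5, -20.8, 233.2]
orientation: [2.379, 2.05, 0.002]
ft_force: [-0.4, 0.3, 0.1]
width: 87.9
```

Run:
```python
from h import *
np.set_printoptions(precision=1,suppress=True)
o=ctrl.get_obs(); print(o["t"],o["ee_pos"],o["qvel"],o["ft_force"], np.degrees(np.arctan2(*R.from_rotvec(o["orientation"]).as_matrix()[1::-1,1])))
im=ctrl.get_image("wrist"); cv2.imwrite("pics/wrist2.png",im[:,:,::-1])
for n in("wrist","side"):
  if n=="side":
    im=ctrl.get_image("side"); cv2.imwrite("pics/side2.png",im[:,:,::-1])
  for t,z in [("squeeze",15),("grip_rear",15),("tab_top",39)]:
    print(t,[(np.array(d["uv"]),atz(n,d["uv"],z,o),round(d["p"],2)) for d in ctrl.landmark_of(t,n)][:2])
for r in rows((483.5,-20,187),-8.4,2): print(r)
```

```text
3.9167 [484.5 -20.8 233.2] [-0. -0. -0.  0. -0. -0.] [-0.4  0.3  0.1] -8.493611529042278
squeeze [(array([305.9, 129.2]), array([507.6,  41.5,  15. ]), 0.49)]
grip_rear [(array([220.3, 245.7]), array([450.8, -15.7,  15. ]), 0.72)]
tab_top [(array([303. , 130.7]), array([504.5,  41.8,  39. ]), 0.72)]
squeeze [(array([231.2, 296. ]), array([484.4, -25.9,  15. ]), 0.96)]
grip_rear [(array([211.7, 295.5]), array([452. , -23.9,  15. ]), 0.73), (array([313.8, 265.9]), array([625.4,  39.2,  15. ]), 0.4)]
tab_top [(array([245.6, 255.4]), array([506.3,  44.4,  39. ]), 0.64)]
[np.float64(0.0006), np.float64(-0.0004), np.float64(0.0229), np.float64(0.06), np.float64(-0.0), np.float64(-0.07)]
[np.float64(0.0006), np.float64(-0.0004), np.float64(0.0229), np.float64(0.06), np.float64(-0.0), np.float64(-0.07)]
```

View pics/wrist2.png

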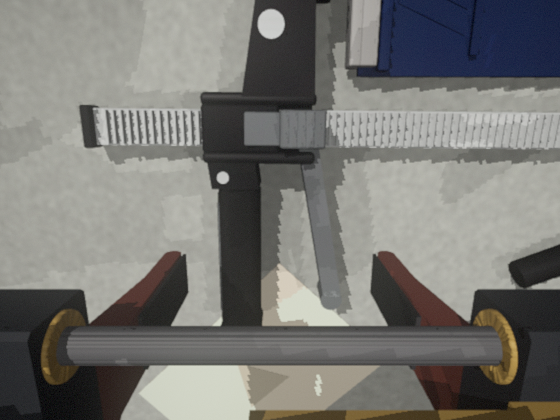

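View pics/side2.png

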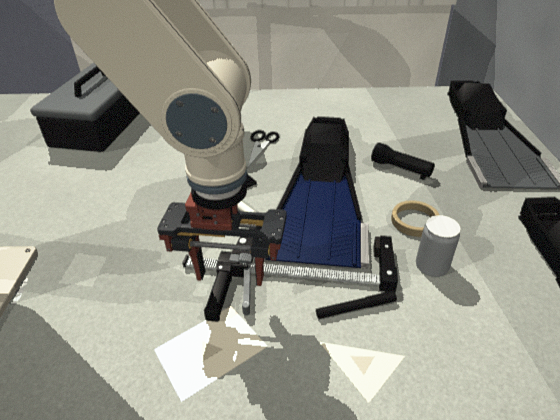

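Emit:
{"fn": "jog_arm", "kwargs": {"steps": [[[0,0,0.024,0,0,0,-1],[0,0,0.023,0,0,0,-1],[0,0,0,0,0,0,-1],[0,0,0,0,0,0,1],[0,0,0,0,0,0,1],[0,0,0,0,0,0,1],[0,0,0,0,0,0,1],[0,0,0,0,0,0,1],[0,0,0,0,0,0,1],[0,0,0,0,0,0,1],[0,0,0,0,0,0,1],[0,0,0,0,0,0,1]]]}}

```text
t: 5.32
ee_pos: [481.2, -21.3, 184.5]
orientation: [-2.377, -2.047, 0.008]
ft_force: [-8.0, -2.9, 7.6]
width: 33.4
```

Run:
```python
from h import *
np.set_printoptions(precision=1,suppress=True)
o=ctrl.get_obs(); print(o["t"],o["ee_pos"],o["ft_force"],o["moment"],o["width"])
for n in("wrist","side"):
    im=ctrl.get_image(n); cv2.imwrite(f"pics/{n}3.png",im[:,:,::-1])
```

```text
5.3167 [481.2 -21.3 184.5] [-8.  -2.9  7.6] [-0.3  1.4 -0. ] 33.423240003749065
```

View pics/wrist3.png

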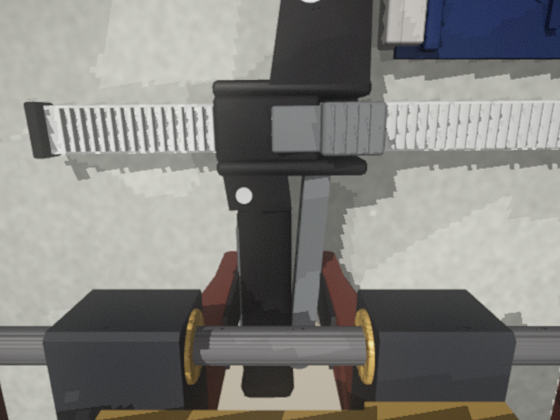

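View pics/side3.png

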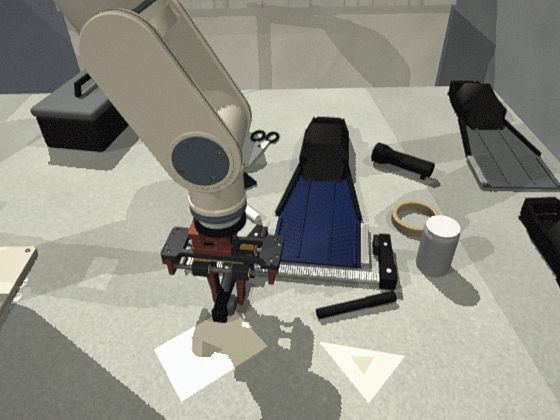

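Emit:
{"fn": "jog_arm", "kwargs": {"steps": [[[0,0,-0.001,0,0,0,-0.8],[0,0,0,0,0,0,-0.8],[0,0,0,0,0,0,-0.8],[0,0,0,0,0,0,-0.8],[0,0,0,0,0,0,-0.8],[0,0,0,0,0,0,-0.8]]]}}

```text
t: 5.92
ee_pos: [484.3, -21.2, 185.9]
orientation: [2.38, 2.049, 0.001]
ft_force: [1.8, 1.5, 0.7]
width: 70.1
```

```bash
cat > look.py <<'E'
import sys
from h import *
np.set_printoptions(precision=1,suppress=True)
o=ctrl.get_obs(); print(o["t"],o["ee_pos"],o["ft_force"],o["moment"],o["width"])
k=sys.argv[1]
ims=[]
for n in sys.argv[2:]:
    im=ctrl.get_image(n); cv2.imwrite(f"pics/{n}{k}.png",im[:,:,::-1]);
E
python3 look.py 4 wrist side
```

```text
5.9167 [484.3 -21.2 185.9] [1.8 1.5 0.7] [ 0.2 -0.3  0.1] 70.09742830283905
```

View pics/wrist4.png

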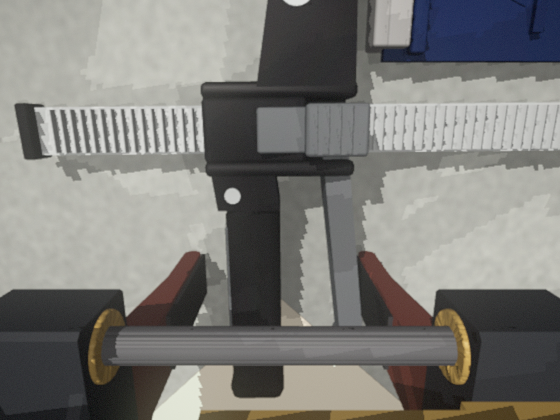

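Emit:
{"fn": "jog_arm", "kwargs": {"steps": [[[0,0,0,0,0,0,1],[0,0,0,0,0,0,1],[0,0,0,0,0,0,1],[0,0,0,0,0,0,1],[0,0,0,0,0,0,1],[0,0,0,0,0,0,1],[0,0,0,0,0,0,1]]]}}

```text
t: 6.6
ee_pos: [481.6, -21.2, 185.2]
orientation: [-2.378, -2.046, 0.008]
ft_force: [-7.7, -1.9, 6.2]
width: 36.2
```

```bash
python3 look.py 5 wrist
```

```text
6.6 [481.6 -21.2 185.2] [-7.7 -1.9  6.2] [-0.3  1.2 -0.2] 36.164061208113196
```

View pics/wrist5.png

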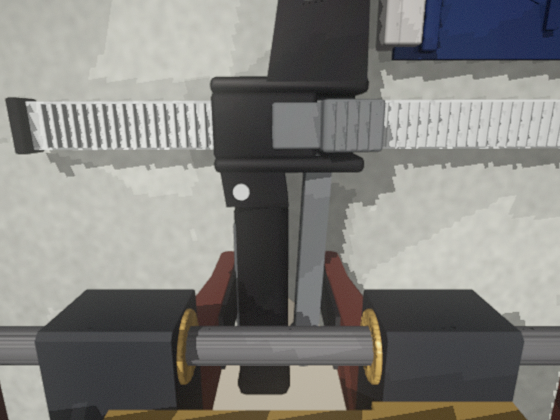

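Emit:
{"fn": "jog_arm", "kwargs": {"steps": [[[0,0,0,0,0,0,1],[0,0,0,0,0,0,-0.8],[0,0,0,0,0,0,-0.8],[0,0,0,0,0,0,-0.8],[0,0,0,0,0,0,-0.8],[0,0,0,0,0,0,-0.8],[0,0,0,0,0,0,-0.8],[0,0,0,0,0,0,1],[0,0,0,0,0,0,1],[0,0,0,0,0,0,1],[0,0,0,0,0,0,1],[0,0,0,0,0,0,1],[0,0,0,0,0,0,1],[0,0,0,0,0,0,1],[0,0,0,0,0,0,1],[0,0,0,0,0,0,1]]]}}

```text
t: 7.98
ee_pos: [480.9, -21.2, 185.3]
orientation: [-2.378, -2.044, 0.009]
ft_force: [-8.3, -0.6, 10.0]
width: 33.2
```

```bash
python3 look.py 6 wrist side
```

```text
7.9833 [480.9 -21.2 185.3] [-8.3 -0.6 10. ] [-0.2  1.3 -0.6] 33.20486998845927
```

View pics/wrist6.png

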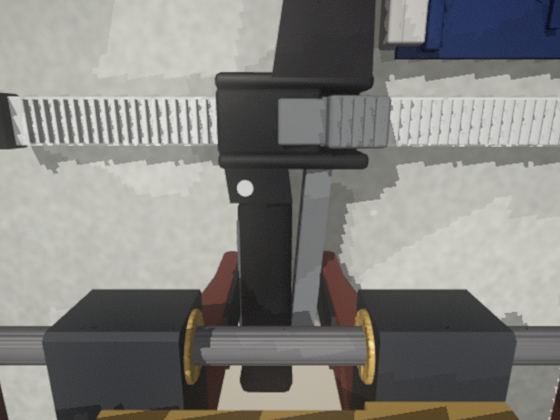

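View pics/side6.png

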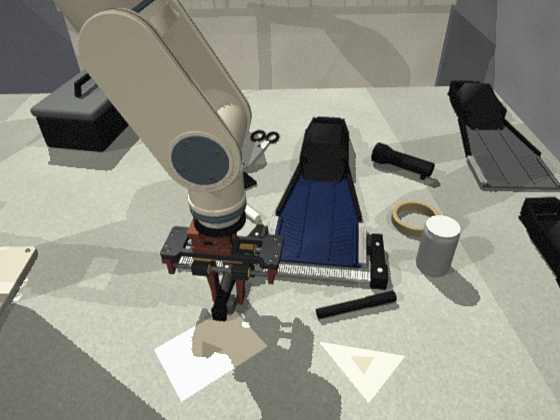

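Emit:
{"fn": "jog_arm", "kwargs": {"steps": [[[0,0,0,0,0,0,-0.8],[0,0,0,0,0,0,-0.8],[0,0,0,0,0,0,-0.8],[0,0,0,0,0,0,-0.8],[0,0,0,0,0,0,-0.8],[0,0,0,0,0,0,-0.8],[0,0,0,0,0,0,1],[0,0,0,0,0,0,1],[0,0,0,0,0,0,1],[0,0,0,0,0,0,1],[0,0,0,0,0,0,1],[0,0,0,0,0,0,1],[0,0,0,0,0,0,1],[0,0,0,0,0,0,1],[0,0,0,0,0,0,1]]]}}

```text
t: 9.33
ee_pos: [481.2, -21.2, 185.4]
orientation: [-2.379, -2.044, 0.008]
ft_force: [-7.3, -1.7, 10.4]
width: 33.5
```

```bash
python3 look.py 7 wrist side; python3 -c "
import cv2
im=cv2.imread('pics/side7.png')[180:330,160:420];cv2.imwrite('pics/s7c.png',cv2.resize(im,None,fx=3,fy=3,interpolation=cv2.INTER_CUBIC))"
```

```text
9.3333 [481.2 -21.2 185.4] [-7.3 -1.7 10.4] [-0.3  1.2 -0.6] 33.503655821542424
```

View pics/wrist7.png

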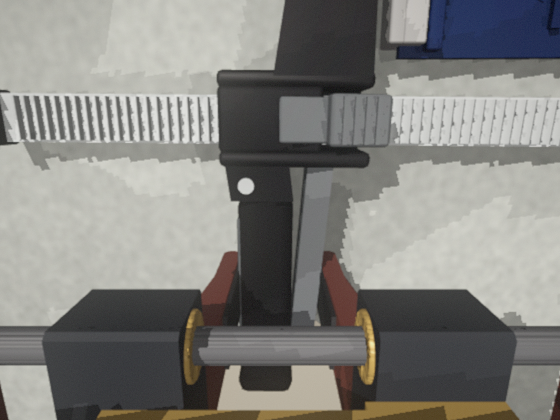

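View pics/s7c.png

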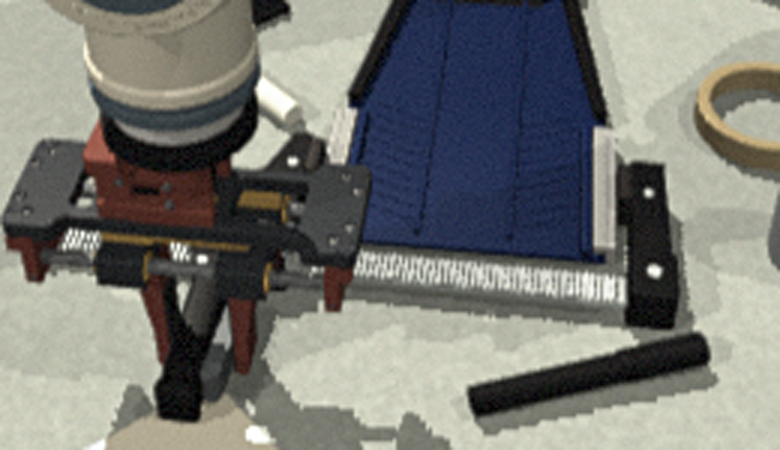

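Emit:
{"fn": "jog_arm", "kwargs": {"steps": [[[0,0,0,0,0,0,-1],[0,0,0,0,0,0,-1],[0,0,0,0,0,0,-1],[0,0,0,0,0,0,-1],[0,0,0,0,0,0,-1],[0,0,0,0,0,0,-1],[0,0,0,0,0,0,-1]]]}}

```text
t: 10.02
ee_pos: [483.9, -21.2, 185.7]
orientation: [-2.381, -2.05, 0.0]
ft_force: [1.5, 1.2, 0.1]
width: 76.8
```

```bash
python3 look.py 8 wrist side
```

```text
10.0167 [483.9 -21.2 185.7] [1.5 1.2 0.1] [ 0.2 -0.3  0.1] 76.8406540226259
```

View pics/wrist8.png

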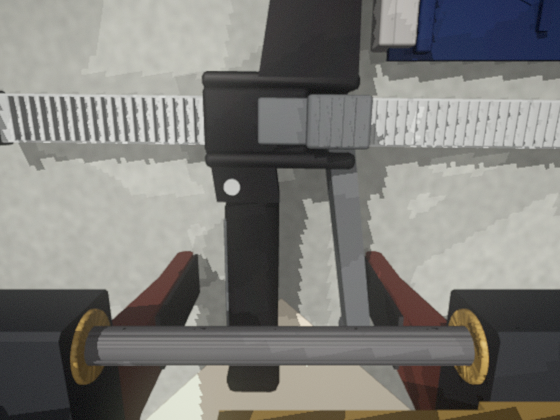

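View pics/side8.png

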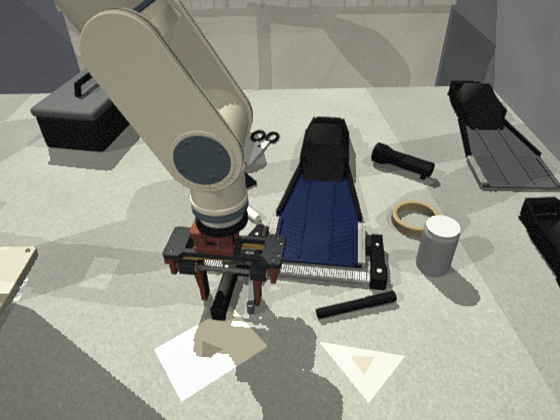

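Emit:
{"fn": "jog_arm", "kwargs": {"steps": [[[0,0,0,0,0,0,1],[0,0,0,0,0,0,1],[0,0,0,0,0,0,1],[0,0,0,0,0,0,1],[0,0,0,0,0,0,1],[0,0,0,0,0,0,1],[0,0,0,0,0,0,1],[0,0,0,0,0,0,1],[0,0,0,0,0,0,1]]]}}

```text
t: 10.87
ee_pos: [480.5, -21.3, 185.2]
orientation: [-2.378, -2.043, 0.011]
ft_force: [-9.4, -1.6, 11.2]
width: 34.1
```

```bash
python3 look.py 9 wrist side
```

```text
10.8667 [480.5 -21.3 185.2] [-9.4 -1.6 11.2] [-0.4  1.6 -0.8] 34.05801261740682
```

View pics/wrist9.png

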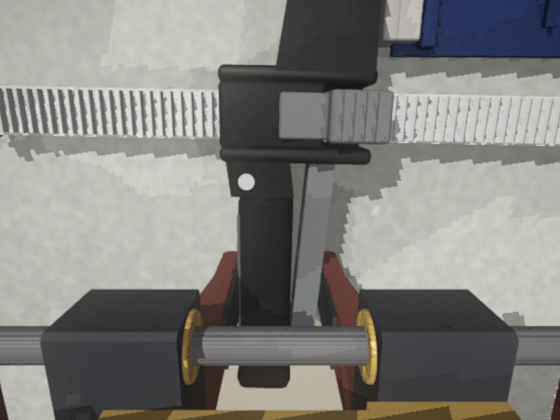

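View pics/side9.png

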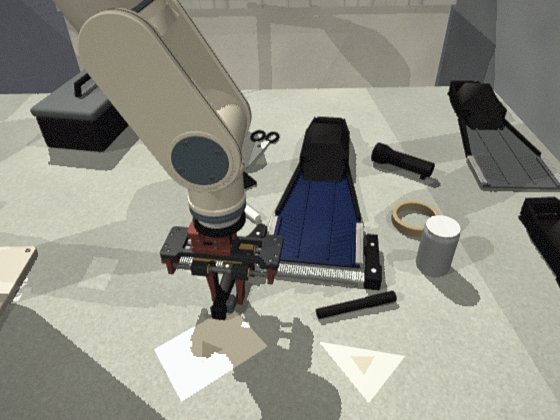

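Emit:
{"fn": "jog_arm", "kwargs": {"steps": [[[0,0,0,0,0,0,-1],[0,0,0,0,0,0,-1],[0,0,0,0,0,0,-1],[0,0,0,0,0,0,-1],[0.003,0,0,0,0,0,-1],[0.003,0,0,0,0,0,-1],[0,0,0,0,0,0,-1],[0,0,0,0,0,0,1],[0,0,0,0,0,0,1],[0,0,0,0,0,0,1],[0,0,0,0,0,0,1],[0,0,0,0,0,0,1],[0,0,0,0,0,0,1],[0,0,0,0,0,0,1],[0,0,0,0,0,0,1],[0,0,0,0,0,0,1]]]}}

```text
t: 12.3
ee_pos: [482.6, -15.3, 185.5]
orientation: [-2.381, -2.043, 0.006]
ft_force: [-4.9, -0.6, 8.5]
width: 41.6
```

```bash
python3 look.py 10 wrist side; python3 -c "
import cv2
im=cv2.imread('pics/side10.png')[180:330,160:420];cv2.imwrite('pics/s10c.png',cv2.resize(im,None,fx=3,fy=3,interpolation=cv2.INTER_CUBIC))"
```

```text
12.3 [482.6 -15.3 185.5] [-4.9 -0.6  8.5] [-0.2  0.9 -1.1] 41.57182499050741
```

View pics/wrist10.png

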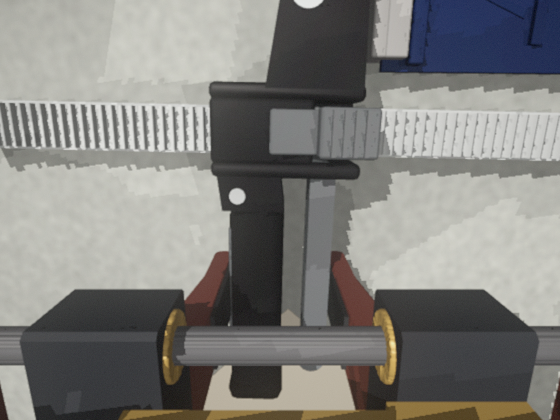

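View pics/s10c.png

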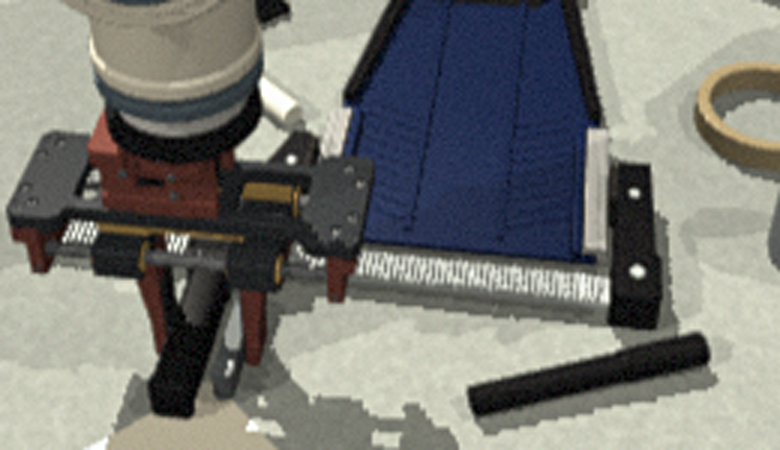

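Emit:
{"fn": "jog_arm", "kwargs": {"steps": [[[0,0,0,0,0,0,1],[0,0,0,0,0,0,1],[0,0,0,0,0,0,1],[0,0,0,0,0,0,1]]]}}

```text
t: 12.73
ee_pos: [482.5, -15.3, 185.5]
orientation: [-2.381, -2.043, 0.006]
ft_force: [-5.6, -0.6, 8.8]
width: 41.6
```

Emit:
{"fn": "jog_arm", "kwargs": {"steps": [[[0,0,0,0,0,0,-1],[0,0,0,0,0,0,-1],[0,0,0,0,0,0,-1],[0,0,0,0,0,0,-1],[0,0,0,0,0,0,-1],[0,0,0,0,0,0,-1],[0,0,0,0,0,0,-1],[0,0,0,0,0,0,-1],[0,0,0,0,0,0,1],[0,0,0,0,0,0,1],[0,0,0,0,0,0,1],[0,0,0,0,0,0,1],[0,0,0,0,0,0,1],[0,0,0,0,0,0,1],[0,0,0,0,0,0,1],[0,0,0,0,0,0,1],[0,0,0,0,0,0,1],[0,0,0,0,0,0,1]]]}}

```text
t: 14.23
ee_pos: [481.7, -15.3, 185.3]
orientation: [-2.379, -2.043, 0.009]
ft_force: [-8.6, -0.9, 9.7]
width: 41.6
```

```bash
python3 look.py 11 wrist side; python3 -c "
import cv2
im=cv2.imread('pics/side11.png')[180:330,160:420];cv2.imwrite('pics/s11c.png',cv2.resize(im,None,fx=3,fy=3,interpolation=cv2.INTER_CUBIC))"
```

```text
14.2333 [481.7 -15.3 185.3] [-8.6 -0.9  9.7] [-0.3  1.5 -1. ] 41.64977152603249
```

View pics/wrist11.png

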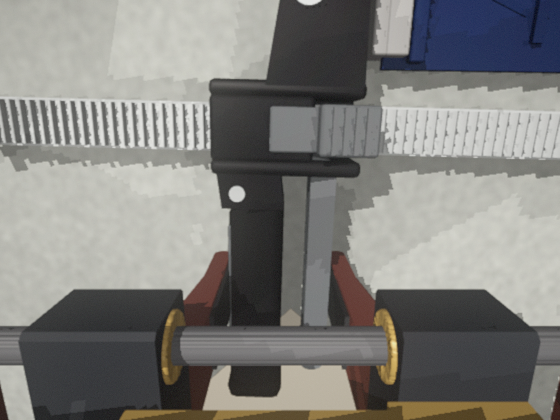

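View pics/s11c.png

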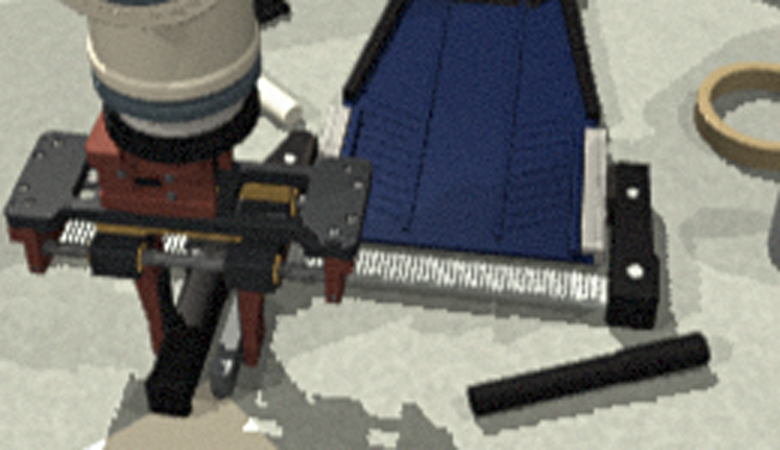

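Emit:
{"fn": "jog_arm", "kwargs": {"steps": [[[0,0,0,0,0,0,-1],[0,0,0,0,0,0,-1],[0,0,0,0,0,0,-1],[0,0,0,0,0,0,-1],[0,0,0,0,0,0,-1],[0,0,0,0,0,0,-1],[0,0,0,0,0,0,-1],[0,0,0,0,0,0,-1]]]}}

```text
t: 15.0
ee_pos: [484.4, -15.4, 185.5]
orientation: [-2.38, -2.049, 0.001]
ft_force: [0.3, -0.4, 0.2]
width: 87.5
```

```bash
python3 look.py 12 wrist side; python3 -c "
import cv2
im=cv2.imread('pics/side12.png')[180:330,160:420];cv2.imwrite('pics/s12c.png',cv2.resize(im,None,fx=3,fy=3,interpolation=cv2.INTER_CUBIC))"
```

```text
15.0 [484.4 -15.4 185.5] [ 0.3 -0.4  0.2] [-0.   0.1  0. ] 87.48281444697295
```

View pics/wrist12.png

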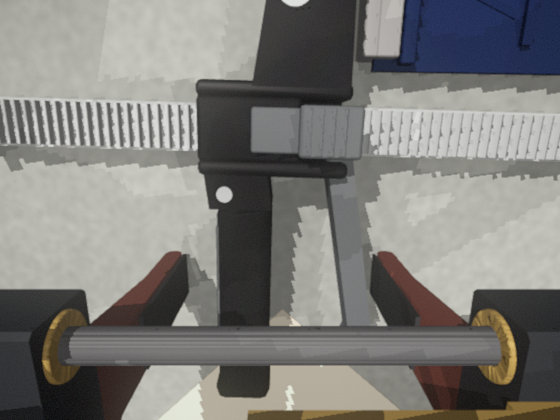

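View pics/s12c.png

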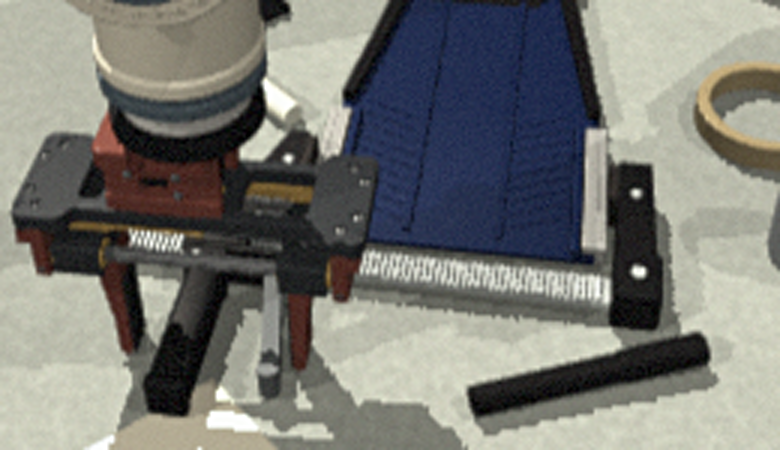

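Emit:
{"fn": "jog_arm", "kwargs": {"steps": [[[0,0,-0.036,0,0,0,-1],[0,0,-0.036,0,0,0,-1],[0.01,0.03,-0.025,0,0,0,-1],[0.02,0.04,-0.025,0,0,0,-1],[0,0.03,-0.025,0,0,0,-1],[0,0,0,0,0,0,-1],[0,0,0,0,0,0,-1],[0,0,0,0,0,0,-1],[0,0,0,0,0,0,-1]]]}}

```text
t: 15.85
ee_pos: [578.5, -3.2, 326.5]
orientation: [-2.379, -2.048, 0.004]
ft_force: [-0.3, -0.0, -0.5]
width: 87.5
```

```bash
python3 look.py 13 wrist side; python3 -c "
import cv2
im=cv2.imread('pics/wrist13.png')[0:210,130:530];cv2.imwrite('pics/w13c.png',cv2.resize(im,None,fx=2,fy=2,interpolation=cv2.INTER_CUBIC))"
```

```text
15.85 [578.5  -3.2 326.5] [-0.3 -0.  -0.5] [-0.   0.1  0. ] 87.5211447076867
```

View pics/wrist13.png

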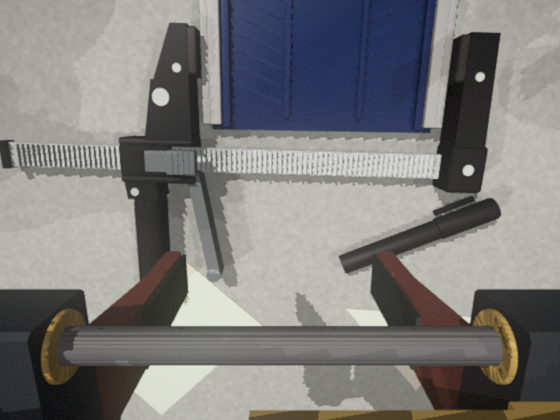

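View pics/w13c.png

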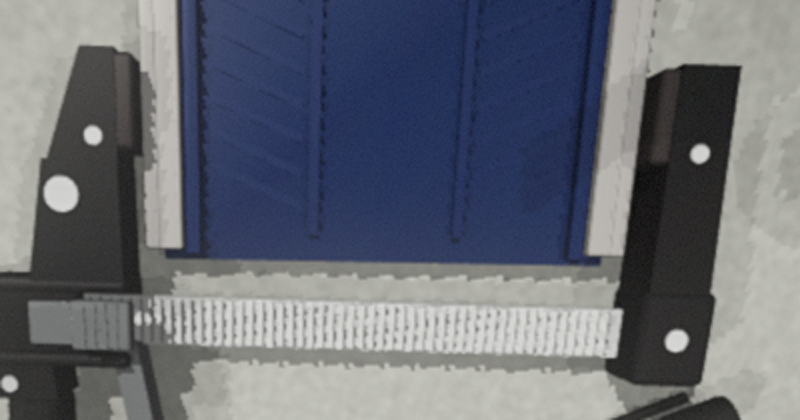

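Run:
```python
from h import *
o=ctrl.get_obs(); print(o["ee_pos"])
o1={"ee_pos":np.array([483.8,-2,422.3]),"orientation":np.array([2.372,2.056,.001])}
def cents(f,boxes):
    g=cv2.imread(f,0); out=[]
    for (l,t,r,b) in boxes:
        s=g[t:b,l:r].astype(float); m=s>s.max()-50; ys,xs=np.nonzero(m); out.append((l+xs.mean(),t+ys.mean()))
    return out
A=cents("pics/wrist1.png",[(272,88,286,102),(286,67,297,78),(535,142,546,153),(547,72,556,83)])
B=cents("pics/wrist13.png",[(151,88,169,106),(171,62,182,73),(462,165,474,176),(474,71,486,82)])
for u,oo in((A,o1),(B,o)):
    P=[atz("wrist",x,30,oo) for x in u]; print(np.round(u,1).tolist())
    print([[round(float(np.linalg.norm(P[i]-P[j])),1) for j in (2,3)] for i in (0,1)], "sanity",np.linalg.norm(P[2]-P[3]),np.linalg.norm(P[0]-P[1]))
# rails
for uv in [(204,124),(443,127)]: print(atz("wrist",uv,16,o))
a,b=[atz("wrist",uv,16,o) for uv in [(203.5,118),(444,121)]];print("rail width",np.linalg.norm(a-b))
for t in("rail","trigger","release_tab","bar"):
    pass
```

```text
[578.78730407  -3.1530458  326.71144282]
[[278.4, 94.2], [291.5, 72.5], [540.3, 147.0], [551.3, 76.7]]
[[267.3, 261.2], [259.6, 248.3]] sanity 66.17096068778118 23.22725594328415
[[160.0, 96.5], [175.9, 67.1], [467.9, 170.0], [479.6, 76.5]]
[[234.3, 228.2], [227.2, 214.9]] sanity 66.22775106531577 23.5751396429855
[529.66324738  71.41489145  16.        ]
[711.35886078  42.08324876  16.        ]
rail width 184.44429055531015
```

Run:
```python
from h import *
np.set_printoptions(precision=1,suppress=True)
o=ctrl.get_obs()
t=atz("wrist",(184,162),39); print("tab",t)
a=atz("wrist",(20,155),20);b=atz("wrist",(438,166.5),20); yaw=np.degrees(np.arctan2(*(b-a)[1::-1])); print("yaw",yaw)
x=np.array([np.cos(np.radians(yaw)),np.sin(np.radians(yaw)),0]);y=np.array([-x[1],x[0],0])
s=t-10*x-66*y; s[2]=15; print("squeeze",s, "toolyaw",np.degrees(np.arctan2(*R.from_rotvec(o["orientation"]).as_matrix()[1::-1,1])))
for n in("wrist","side"):
  for k,z in [("squeeze",15),("grip_rear",15),("tab_top",39)]:
    print(n,k,[(np.array(d["uv"]),atz(n,d["uv"],z,o),round(d["p"],2)) for d in ctrl.landmark_of(k,n)][:1])
tgt=s-9*y-1.5*x; tgt[2]=230
print(tgt)
for r in rows(tgt,yaw,5,): print([float(v) for v in r])
```

```text
tab [514.5  46.8  39. ]
yaw -10.020701725650442
squeeze [493.2 -16.4  15. ] toolyaw -8.5520869146802
wrist squeeze [(array([177.9, 237.4]), array([489.4, -15.7,  15. ]), 0.97)]
wrist grip_rear [(array([138. , 236.4]), array([456.5,  -9.9,  15. ]), 0.71)]
wrist tab_top [(array([183.2, 160.8]), array([514.1,  47.7,  39. ]), 0.61)]
side squeeze [(array([309.8, 265.2]), array([618.5,  41.1,  15. ]), 0.69)]
side grip_rear [(array([214.8, 289.2]), array([455.8, -10.4,  15. ]), 0.71)]
side tab_top [(array([251.3, 252. ]), array([515.9,  52.6,  39. ]), 0.44)]
[490.1 -25.  230. ]
[-0.007, -0.0171, 0.0196, -0.01, 0.0, 0.29]
[-0.0071, -0.0171, 0.0196, -0.01, 0.0, 0.29]
[-0.0072, -0.017, 0.0196, -0.01, 0.0, 0.29]
[-0.0073, -0.017, 0.0196, -0.01, 0.0, 0.29]
[-0.0074, -0.017, 0.0196, -0.01, 0.0, 0.29]
```

View pics/side13.png

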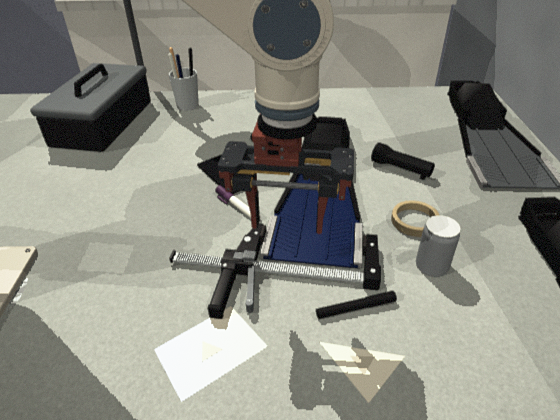

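Emit:
{"fn": "jog_arm", "kwargs": {"steps": [[[-0.007,-0.0175,0.0196,0,0,0.29,-1],[-0.0071,-0.0175,0.0196,0,0,0.29,-1],[-0.0072,-0.0175,0.0196,0,0,0.29,-1],[-0.0073,-0.0175,0.0196,0,0,0.29,-1],[-0.0074,-0.0175,0.0196,0,0,0.29,-1],[0,0,0.0,0,0,0,-1],[0,0,0.022,0,0,0,-1],[0,0,0.022,0,0,0,-1],[0,0,0,0,0,0,-1],[0,0,0,0,0,0,-1]]]}}

```text
t: 17.08
ee_pos: [488.6, -24.7, 186.0]
orientation: [-2.406, -2.019, 0.001]
ft_force: [0.1, -0.2, -0.3]
width: 87.9
```

```bash
python3 look.py 14 wrist
```

```text
17.0833 [488.6 -24.7 186. ] [ 0.1 -0.2 -0.3] [-0.1  0.1 -0. ] 87.85413794890331
```

View pics/wrist14.png

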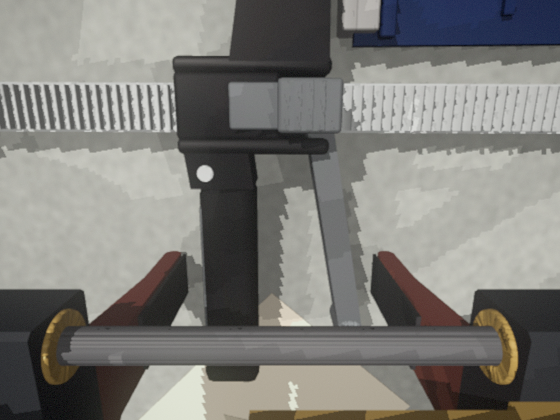

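Emit:
{"fn": "jog_arm", "kwargs": {"steps": [[[0,0,0,0,0,0,1],[0,0,0,0,0,0,1],[0,0,0,0,0,0,1],[0,0,0,0,0,0,1],[0,0,0,0,0,0,1],[0,0,0,0,0,0,1],[0,0,0,0,0,0,1],[0,0,0,0,0,0,1],[0,0,0,0,0,0,1],[0,0,0,0,0,0,1]]]}}

```text
t: 17.97
ee_pos: [484.2, -24.6, 185.8]
orientation: [-2.401, -2.014, 0.012]
ft_force: [-14.1, -0.4, 14.6]
width: 41.4
```

Emit:
{"fn": "jog_arm", "kwargs": {"steps": [[[0,-0.002,0,0,0,0,1],[0,-0.002,0,0,0,0,1],[0,0,0,0,0,0,1],[0,0,0,0,0,0,1]]]}}

```text
t: 18.3
ee_pos: [481.6, -24.2, 186.1]
orientation: [-2.404, -2.015, 0.008]
ft_force: [-9.5, -2.9, 9.9]
width: 33.4
```

```bash
python3 look.py 15 wrist
```

```text
18.3 [481.6 -24.2 186.1] [-9.5 -2.9  9.9] [-0.5  1.7 -0.5] 33.403997846302694
```

View pics/wrist15.png

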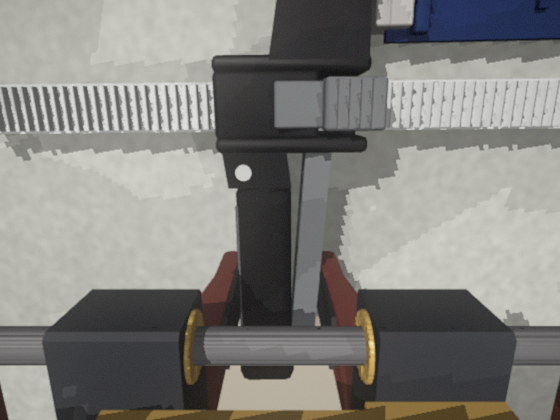

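Emit:
{"fn": "jog_arm", "kwargs": {"steps": [[[0,0,0,0,0,0,-1],[0,0,0,0,0,0,-1],[0,0,0,0,0,0,-1],[0,0,0,0,0,0,-1],[0,0,0,0,0,0,-1],[0,0,0,0,0,0,-1],[0,0,0,0,0,0,-1],[0,0,0,0,0,0,-1]]]}}

```text
t: 19.02
ee_pos: [484.0, -24.0, 186.0]
orientation: [-2.406, -2.02, 0.0]
ft_force: [1.7, 1.2, 0.5]
width: 83.1
```

```bash
python3 look.py 16 wrist
```

```text
19.0167 [484. -24. 186.] [1.7 1.2 0.5] [ 0.1 -0.1  0.1] 83.09140780140419
```

View pics/wrist16.png

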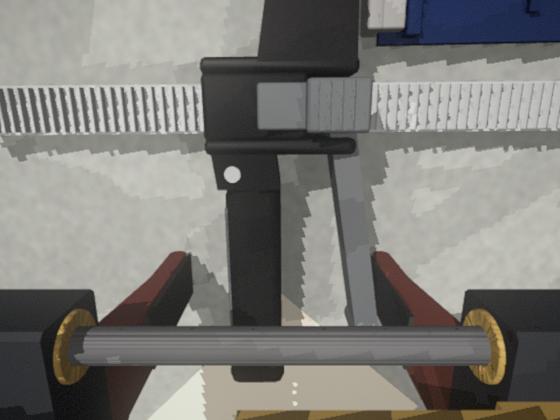

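Emit:
{"fn": "jog_arm", "kwargs": {"steps": [[[0,0.004,0,0,0,0,-1],[0,0,0,0,0,0,-1],[0,0,0,0,0,0,1],[0,0,0,0,0,0,1],[0,0,0,0,0,0,1],[0,0,0,0,0,0,1],[0,0,0,0,0,0,1],[0,0,0,0,0,0,1],[0,-0.002,0,0,0,0,1],[0,-0.002,0,0,0,0,1],[0,0,0,0,0,0,1],[0,0,0,0,0,0,1],[0,0,0,0,0,0,1]]]}}

```text
t: 20.15
ee_pos: [481.3, -24.0, 185.8]
orientation: [-2.403, -2.015, 0.008]
ft_force: [-10.4, -2.1, 11.5]
width: 33.7
```

```bash
python3 look.py 17 wrist side
```

```text
20.15 [481.3 -24.  185.8] [-10.4  -2.1  11.5] [-0.4  1.5 -0.5] 33.69940992076611
```

View pics/wrist17.png

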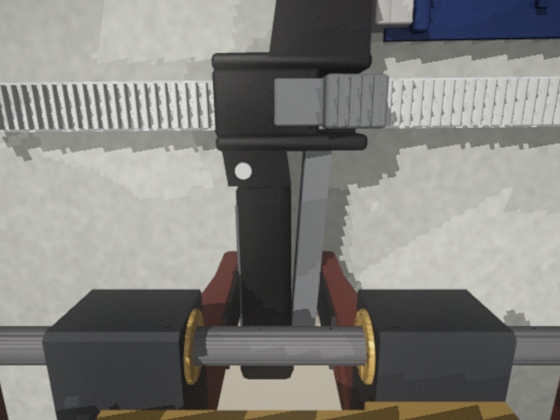

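View pics/side17.png

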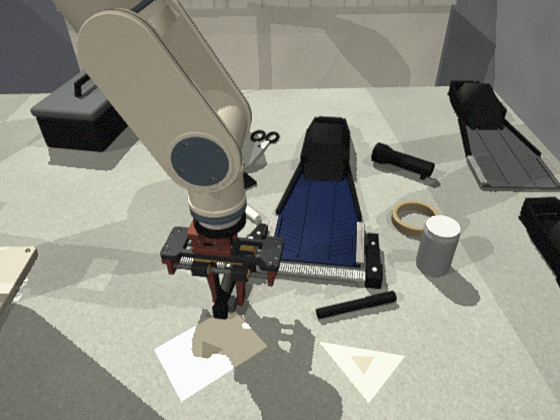

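Emit:
{"fn": "jog_arm", "kwargs": {"steps": [[[0,0,0,0,0,0,-1],[0,0,0,0,0,0,-1],[0,0,0,0,0,0,-1],[0,0,0,0,0,0,-1],[0,0,0,0,0,0,-1],[0,0.002,0,0,0,0,-1],[0,0.002,0,0,0,0,-1],[0,0,-0.036,0,0,0,-1],[0,0,-0.036,0,0,0,-1],[0.01,0.03,-0.025,0,0,0,-1],[0.02,0.03,-0.025,0,0,0,-1],[0,0.03,-0.025,0,0,0,-1],[0,0,0,0,0,0,-1],[0,0,0,0,0,0,-1],[0,0,0,0,0,0,-1]]]}}

```text
t: 21.5
ee_pos: [578.9, -11.7, 330.6]
orientation: [-2.405, -2.018, 0.004]
ft_force: [-0.2, -1.1, -0.4]
width: 88.1
```

```bash
python3 look.py 18 wrist side; python3 -c "
import cv2
im=cv2.imread('pics/wrist18.png')[0:210,130:530];cv2.imwrite('pics/w18c.png',cv2.resize(im,None,fx=2,fy=2,interpolation=cv2.INTER_CUBIC))"
```

```text
21.5 [578.9 -11.7 330.6] [-0.2 -1.1 -0.4] [-0.1  0.1  0. ] 88.13206008184711
```

View pics/wrist18.png

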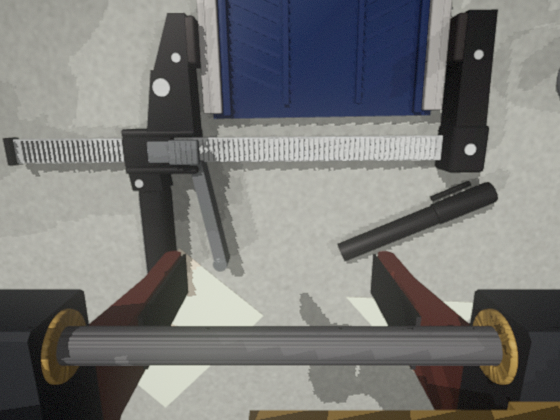

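View pics/w18c.png

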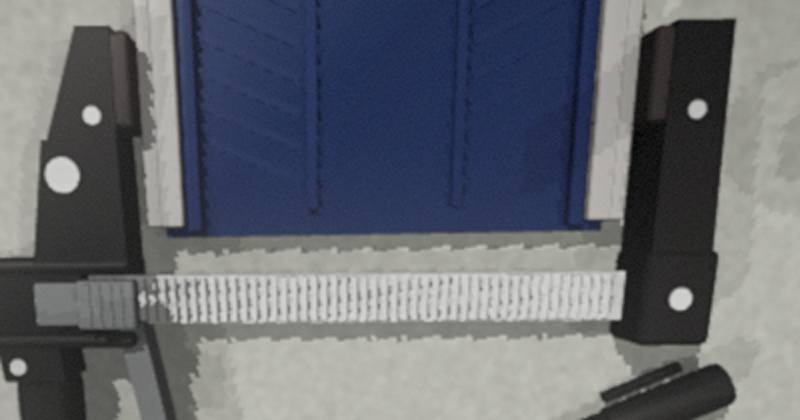

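```bash
cat > meas.py <<'E'
from h import *
np.set_printoptions(precision=1,suppress=True)
def cents(f,boxes):
    g=cv2.imread(f,0); out=[]
    for (l,t,r,b) in boxes:
        s=g[t:b,l:r].astype(float); m=s>s.max()-50; ys,xs=np.nonzero(m); out.append((l+xs.mean(),t+ys.mean()))
    return out
def meas(f,boxes,o):
    u=cents(f,boxes); P=[atz("wrist",x,30,o) for x in u]
    d=[np.linalg.norm(P[i]-P[j]) for i in (0,1) for j in (2,3)]
    print("walk",np.array([267.3,261.2,259.6,248.3])-d,"sanity",np.linalg.norm(P[2]-P[3]),np.linalg.norm(P[0]-P[1]))
E
python3 - <<'E'
from meas import *
o=ctrl.get_obs(); print(o["ee_pos"])
meas("pics/wrist18.png",[(152,79,170,97),(171,52,182,63),(464,144,476,155),(473,49,485,60)],o)
a,b=[atz("wrist",uv,16,o) for uv in [(205,108),(441,104)]];print("rail width",np.linalg.norm(a-b),a,b)
E
```

```text
[578.4 -11.7 330. ]
walk [33.8 33.9 33.2 34.2] sanity 66.1176312872707 23.445275430495453
rail width 181.1655011129298 [533.6  75.7  16. ] [712.5  47.3  16. ]
```

Run:
```python
from meas import *
P={6:((480.9,-21.2,185.3),(-2.378,-2.044,.009)),7:((481.2,-21.2,185.4),(-2.379,-2.044,.008)),8:((483.9,-21.2,185.7),(-2.381,-2.05,0)),9:((480.5,-21.3,185.2),(-2.378,-2.043,.011)),
10:((482.6,-15.3,185.5),(-2.381,-2.043,.006)),11:((481.7,-15.3,185.3),(-2.379,-2.043,.009)),12:((484.4,-15.4,185.5),(-2.38,-2.049,.001)),17:((481.3,-24,185.8),(-2.403,-2.015,.008)),
13:((578.7,-3.15,326.6),(-2.379,-2.048,.004)),18:((578.6,-11.7,330.3),(-2.405,-2.018,.004))}
for k,(p,r) in P.items():
    o=dict(ee_pos=np.array(p),orientation=np.array(r))
    g=cv2.imread(f"pics/wrist{k}.png",0)
    # small pin near grip top
    c=(232,187) if k<13 else ((135,191) if k==13 else (138,184))
    w=g[c[1]-22:c[1]+22,c[0]-25:c[0]+22] if k<13 or k==17 else g[c[1]-8:c[1]+8,c[0]-8:c[0]+8]
    y0,x0=(c[1]-22,c[0]-25) if k<13 or k==17 else (c[1]-8,c[0]-8)
    n,l,st,ce=cv2.connectedComponentsWithStats((w>215).astype(np.uint8))
    cand=[(st[i][4],ce[i]+[x0,y0]) for i in range(1,n) if 15<st[i][4]<260 and 0.6<st[i][2]/st[i][3]<1.6]
    s=cv2.imread(f"pics/side{k}.png",0)[225:285,362:395]
    n,l,st,ce=cv2.connectedComponentsWithStats((s>180).astype(np.uint8))
    cs=[(st[i][4],ce[i]+[362,225]) for i in range(1,n) if st[i][4]>4 and st[i][4]<60]
    print(k,[ (a,b,atz("wrist",b,30,o)) for a,b in cand],[(a,b,atz("side",b,30)) for a,b in cs])
```

```text
6 [] [(np.int32(5), array([377.2, 243.4]), array([742.7,  77.9,  30. ])), (np.int32(6), array([364.7, 252.2]), array([716.5,  55.8,  30. ])), (np.int32(5), array([364.6, 260.8]), array([712.9,  34.4,  30. ])), (np.int32(13), array([379.4, 269.4]), array([734.8,  13.3,  30. ])), (np.int32(44), array([366.2, 275.7]), array([710. ,  -0.6,  30. ]))]
7 [] [(np.int32(11), array([377.6, 269.9]), array([731.6,  12.2,  30. ])), (np.int32(23), array([363. , 275.7]), array([704.7,  -0.3,  30. ])), (np.int32(16), array([366.5, 276.5]), array([710.3,  -2.4,  30. ]))]
8 [] [(np.int32(5), array([376.8, 243.6]), array([741.9,  77.4,  30. ])), (np.int32(5), array([363.6, 259.8]), array([711.6,  36.9,  30. ])), (np.int32(13), array([378.7, 270. ]), array([733.3,  11.9,  30. ])), (np.int32(33), array([363.5, 275.6]), array([705.6,  -0.3,  30. ])), (np.int32(22), array([367.9, 276.5]), array([712.6,  -2.4,  30. ]))]
9 [] [(np.int32(5), array([371.8, 243.6]), array([732.9,  77.6,  30. ])), (np.int32(11), array([373.4, 270.1]), array([724.3,  12. ,  30. ])), (np.int32(16), array([362.5, 276.5]), array([70
[... 1072 characters left out ...]
, 111.1,  30. ])), (np.int32(5), array([366.2, 229.8]), array([728.9, 115.7,  30. ])), (np.int32(7), array([386.9, 233.1]), array([765.7, 105.2,  30. ])), (np.int32(7), array([391. , 233.7]), array([773. , 103.4,  30. ])), (np.int32(5), array([393.6, 233.2]), array([778.1, 104.7,  30. ])), (np.int32(11), array([392.6, 240.5]), array([772.2,  84.9,  30. ])), (np.int32(22), array([362.5, 255.4]), array([711.3,  47.8,  30. ])), (np.int32(5), array([394., 253.]), array([767.9,  52.3,  30. ])), (np.int32(6), array([386.5, 263. ]), array([749.8,  28.1,  30. ])), (np.int32(11), array([375.4, 269.1]), array([728.1,  14.2,  30. ])), (np.int32(29), array([363.6, 275.1]), array([705.9,   0.8,  30. ]))]
```

Run:
```python
from meas import *
P={6:((480.9,-21.2,185.3),(-2.378,-2.044,.009),(245,188),734.8,13.3),7:((481.2,-21.2,185.4),(-2.379,-2.044,.008),(246,186),731.6,12.2),8:((483.9,-21.2,185.7),(-2.381,-2.05,0),(232,187),733.3,11.9),9:((480.5,-21.3,185.2),(-2.378,-2.043,.011),(246,182),724.3,12),
10:((482.6,-15.3,185.5),(-2.381,-2.043,.006),(237,196),722,12.2),11:((481.7,-15.3,185.3),(-2.379,-2.043,.009),(237,194),720.9,12.1),12:((484.4,-15.4,185.5),(-2.38,-2.049,.001),(224,195),722.8,12.2),
13:((578.7,-3.15,326.6),(-2.379,-2.048,.004),(135,191),722.8,12.2),14:((488.6,-24.7,186),(-2.406,-2.019,.001),(205,173),722.8,12.2),15:((481.6,-24.2,186.1),(-2.404,-2.015,.008),(243,172.5),0,0),16:((484,-24,186),(-2.406,-2.02,0),(232,174.5),0,0),17:((481.3,-24,185.8),(-2.403,-2.015,.008),(243,171),726.1,14.5),18:((578.6,-11.7,330.3),(-2.405,-2.018,.004),(138,184),728.1,14.2)}
for k,(p,r,uv,fx,fy) in P.items():
    o=dict(ee_pos=np.array(p),orientation=np.array(r)); q=atz("wrist",uv,30,o)
    print(k,"pin",q,"far",fx,fy,"dist",np.hypot(fx-q[0],fy-q[1]))
```

```text
6 pin [472.9  25.3  30. ] far 734.8 13.3 dist 262.15613361292327
7 pin [473.9  26.   30. ] far 731.6 12.2 dist 258.08520000818726
8 pin [472.3  26.2  30. ] far 733.3 11.9 dist 261.35341725338907
9 pin [473.1  27.4  30. ] far 724.3 12 dist 251.66653632687152
10 pin [471.5  28.6  30. ] far 722 12.2 dist 251.00017336215654
11 pin [470.4  29.4  30. ] far 720.9 12.1 dist 251.1084958316456
12 pin [469.1  29.6  30. ] far 722.8 12.2 dist 254.28767315643643
13 pin [469.9  30.   30. ] far 722.8 12.2 dist 253.57590799008435
14 pin [469.2  29.9  30. ] far 722.8 12.2 dist 254.25171535175704
15 pin [475.3  28.2  30. ] far 0 0 dist 476.1075551043643
16 pin [474.5  28.3  30. ] far 0 0 dist 475.3398620480357
17 pin [475.  29.  30.] far 726.1 14.5 dist 251.50003033773362
18 pin [472.9  28.6  30. ] far 728.1 14.2 dist 255.5874410387302
```

Run:
```python
from meas import *
o=ctrl.get_obs()
t=atz("wrist",(130+107/2,302/2),39,o); print("tab",t)
a=atz("wrist",(20,151),20);b=atz("wrist",(438,148),20); yaw=np.degrees(np.arctan2(*(b-a)[1::-1])); print("yaw",yaw)
x=np.array([np.cos(np.radians(yaw)),np.sin(np.radians(yaw)),0]);y=np.array([-x[1],x[0],0])
s=t-10*x-66*y; s[2]=15; print("squeeze",s, "toolyaw",np.degrees(np.arctan2(*R.from_rotvec(o["orientation"]).as_matrix()[1::-1,1])))
tgt=s-5*y; tgt[2]=230
print(tgt,o["ee_pos"])
for r in rows(tgt,yaw,5,): print([float(v) for v in r])
```

```text
tab [515.7  47.5  39. ]
yaw -9.505331731317826
squeeze [494.9 -15.9  15. ] toolyaw -10.007625173981978
[494.1 -20.9 230. ] [578.4 -11.7 330. ]
[-0.0047, -0.0162, 0.0201, -0.05, 0.01, -0.1]
[-0.0047, -0.0162, 0.0201, -0.05, 0.01, -0.1]
[-0.0047, -0.0162, 0.02, -0.05, 0.01, -0.1]
[-0.0046, -0.0163, 0.02, -0.05, 0.01, -0.1]
[-0.0046, -0.0163, 0.02, -0.05, 0.01, -0.1]
```

Emit:
{"fn": "jog_arm", "kwargs": {"steps": [[[-0.0048,-0.0167,0.02,0,0,-0.1,-1],[-0.0048,-0.0167,0.02,0,0,-0.1,-1],[-0.0048,-0.0167,0.02,0,0,-0.1,-1],[-0.0048,-0.0167,0.02,0,0,-0.1,-1],[-0.0048,-0.0167,0.02,0,0,-0.1,-1],[0,0,0.021,0,0,0,-1],[0,0,0.021,0,0,0,-1],[0,0,0,0,0,0,-1],[0,0,0,0,0,0,1],[0,0,0,0,0,0,1],[0,0,0,0,0,0,1],[0,-0.002,0,0,0,0,1],[0,-0.003,0,0,0,0,1],[0,-0.003,0,0,0,0,1],[0,-0.003,0,0,0,0,1],[0,-0.003,0,0,0,0,1],[0,0,0,0,0,0,1],[0,0,0,0,0,0,1],[0,0,0,0,0,0,1]]]}}

```text
t: 23.18
ee_pos: [479.2, -18.7, 190.5]
orientation: [-2.398, -2.027, 0.001]
ft_force: [-3.1, -1.7, 12.8]
width: 33.3
```

```bash
python3 look.py 19 wrist side
```

```text
23.1833 [479.2 -18.7 190.5] [-3.1 -1.7 12.8] [-0.4  0.4 -0.6] 33.29765540500946
```

View pics/wrist19.png

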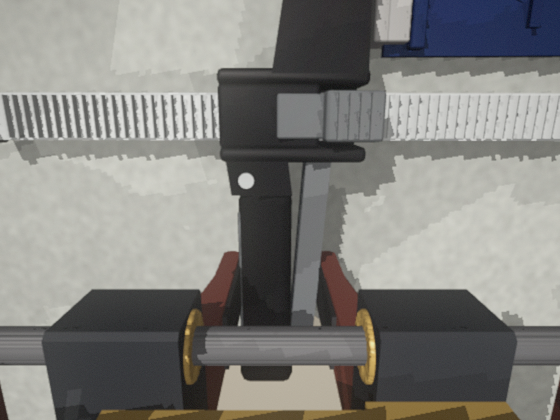

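View pics/side19.png

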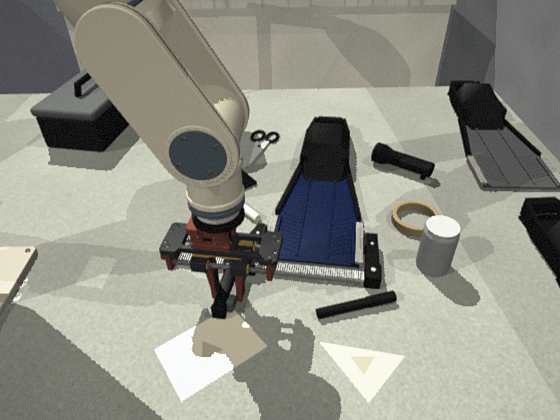

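Run:
```python
from meas import *
o=ctrl.get_obs(); q=atz("wrist",(245.5,181),30,o)
def riv(f,c):
    s=cv2.imread(f,0)[c[1]-5:c[1]+6,c[0]-5:c[0]+6].astype(float); s=np.clip(s-90,0,None); ys,xs=np.mgrid[-5:6,-5:6]; return np.array([c[0]+(s*xs).sum()/s.sum(),c[1]+(s*ys).sum()/s.sum()])
for k in (8,9,10,11,12,13,17,18,19):
    r=riv(f"pics/side{k}.png",(374,270)) if k!=8 else riv("pics/side8.png",(379,270)); p=atz("side",r,30); print(k,r,p, np.linalg.norm(p-q) if k==19 else "")
print(q)
ims=[cv2.imread(f"pics/side{k}.png")[225:295,340:400] for k in (12,17,18,19)]
cv2.imwrite("pics/cmp.png",cv2.resize(np.hstack(ims),None,fx=3.3,fy=3.3,interpolation=cv2.INTER_CUBIC))
```

```text
8 [378.8 270.1] [733.5  11.7  30. ] 
9 [373.2 270. ] [724.1  12.1  30. ] 
10 [372. 270.] [722.1  12.3  30. ] 
11 [371.3 269.9] [720.8  12.5  30. ] 
12 [372.5 270.1] [722.8  11.9  30. ] 
13 [372.5 270.1] [722.8  11.9  30. ] 
17 [374.1 268.8] [726.  15.  30.] 
18 [375.2 269. ] [727.8  14.4  30. ] 
19 [372.9 268.8] [724.  15.  30.] 251.37874007500614
[473.   29.7  30. ]
```

View pics/cmp.png

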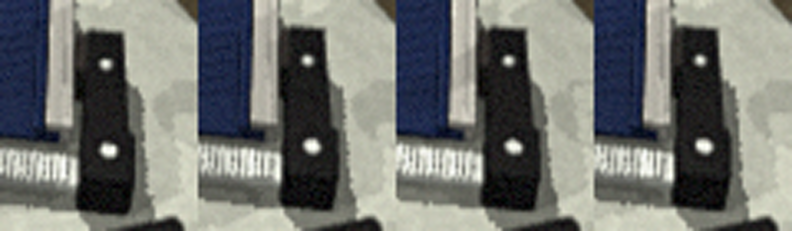

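Emit:
{"fn": "jog_arm", "kwargs": {"steps": [[[0,0,0,0,0,0,-1],[0,0.002,0,0,0,0,-1],[0,0.002,0,0,0,0,-1],[0,0.003,0,0,0,0,-1],[0,0.003,0,0,0,0,-1],[0,0,0,0,0,0,-1],[0,0,0,0,0,0,-1],[0,0,0,0,0,0,-1]]]}}

```text
t: 23.95
ee_pos: [489.2, -20.3, 189.4]
orientation: [-2.397, -2.029, 0.003]
ft_force: [-0.6, 0.2, -0.8]
width: 83.5
```

```bash
python3 look.py 20 wrist side
```

```text
23.95 [489.2 -20.3 189.4] [-0.6  0.2 -0.8] [-0.1  0.1  0. ] 83.54700091601909
```

View pics/wrist20.png

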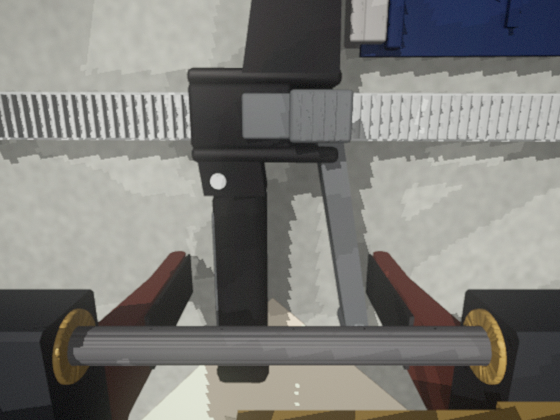

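View pics/side20.png

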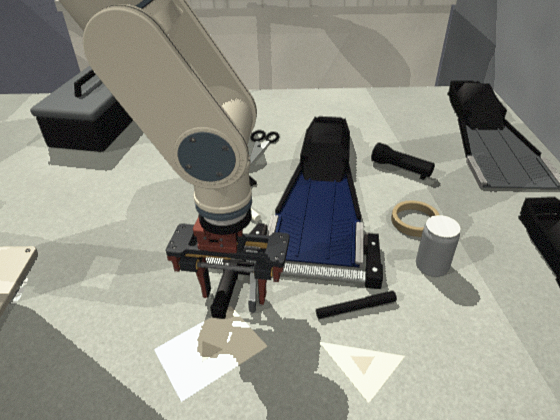

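```bash
cat >> meas.py <<'E'
def riv(f,c):
    s=cv2.imread(f,0)[c[1]-5:c[1]+6,c[0]-5:c[0]+6].astype(float); s=np.clip(s-90,0,None); ys,xs=np.mgrid[-5:6,-5:6]; return np.array([c[0]+(s*xs).sum()/s.sum(),c[1]+(s*ys).sum()/s.sum()])
def pin(f,c,h=9):
    s=cv2.imread(f,0)[c[1]-h:c[1]+h+1,c[0]-h:c[0]+h+1].astype(float); s=np.clip(s-120,0,None); ys,xs=np.mgrid[-h:h+1,-h:h+1]; return np.array([c[0]+(s*xs).sum()/s.sum(),c[1]+(s*ys).sum()/s.sum()])
def dist(k,wc,sc,p,r):
    o=dict(ee_pos=np.array(p),orientation=np.array(r)); q=atz("wrist",pin(f"pics/wrist{k}.png",wc),30,o); f=atz("side",riv(f"pics/side{k}.png",sc),30)
    print(k,q,f,"dist %.1f"%np.linalg.norm(f-q))
E
python3 - <<'E'
from meas import *
dist(8,(232,187),(379,270),(483.9,-21.2,185.7),(-2.381,-2.05,0))
dist(9,(246,182),(374,270),(480.5,-21.3,185.2),(-2.378,-2.043,.011))
dist(11,(237,194),(372,270),(481.7,-15.3,185.3),(-2.379,-2.043,.009))
dist(12,(224,195),(373,270),(484.4,-15.4,185.5),(-2.38,-2.049,.001))
dist(17,(243,171),(374,269),(481.3,-24,185.8),(-2.403,-2.015,.008))
dist(19,(246,181),(373,269),(479.2,-18.7,190.5),(-2.398,-2.027,.001))
dist(20,(218,181),(374,269),(489.2,-20.3,189.4),(-2.397,-2.029,.003))
E
```

```text
8 [472.1  26.3  30. ] [733.5  11.7  30. ] dist 261.8
9 [473.1  27.5  30. ] [724.1  12.1  30. ] dist 251.5
11 [470.2  29.6  30. ] [720.8  12.5  30. ] dist 251.2
12 [469.   29.9  30. ] [722.8  11.9  30. ] dist 254.4
17 [474.9  29.2  30. ] [726.  15.  30.] dist 251.5
19 [473.1  30.   30. ] [724.  15.  30.] dist 251.3
20 [472.4  29.9  30. ] [726.3  14.4  30. ] dist 254.4
```

Run:
```python
import cv2,numpy as np
im=cv2.imread("pics/wrist13.png")
a=cv2.resize(im[20:125,165:235],None,fx=5,fy=5,interpolation=cv2.INTER_CUBIC);b=cv2.resize(im[20:125,425:495],None,fx=5,fy=5,interpolation=cv2.INTER_CUBIC)
c=np.hstack([a,b]); c=np.clip(c.astype(float)*1.8,0,255).astype(np.uint8)
cv2.imwrite("pics/z13.png",c)
im=cv2.imread("pics/wrist1.png")
a=cv2.resize(im[20:125,265:335],None,fx=5,fy=5,interpolation=cv2.INTER_CUBIC);b=cv2.resize(im[20:125,490:560],None,fx=5,fy=5,interpolation=cv2.INTER_CUBIC)
c=np.hstack([a,b]); c=np.clip(c.astype(float)*1.8,0,255).astype(np.uint8)
cv2.imwrite("pics/z1.png",c)
```

```text
(no output)
```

View pics/z13.png

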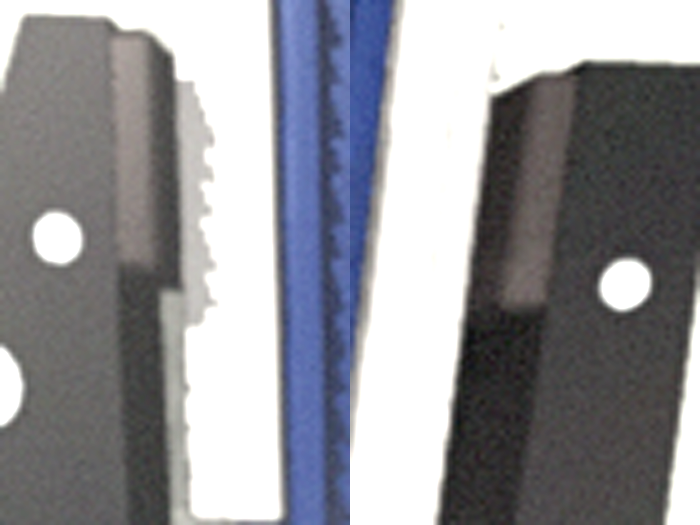

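View pics/z1.png

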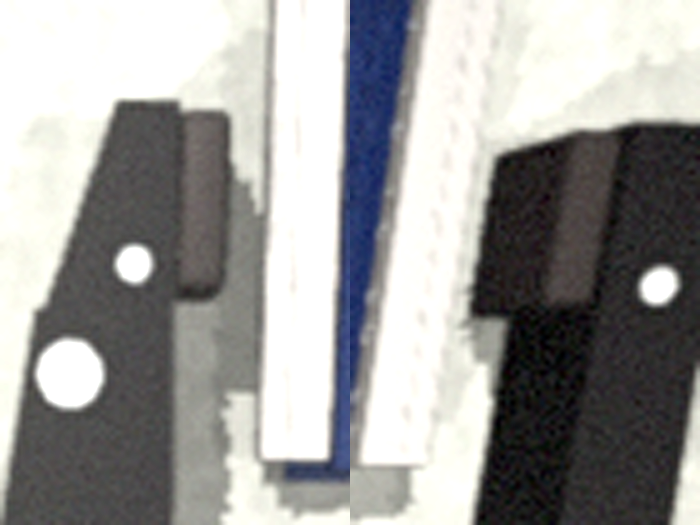

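Run:
```python
from meas import *
o1={"ee_pos":np.array([483.8,-2,422.3]),"orientation":np.array([2.372,2.056,.001])}
o13={"ee_pos":np.array([578.6,-3.2,326.6]),"orientation":np.array([-2.379,-2.048,.004])}
d=np.array([np.cos(np.radians(-9)),np.sin(np.radians(-9)),0])
def f(o,n,m,z=28):
    a=atz("wrist",n,z,o);b=atz("wrist",m,z,o); return (b-a)@d
# initial: near face, near back, far face, far back at pad middle
print("init open",f(o1,(265+224/5,20+200/5),(490+(560-350)/5,20+220/5)),"backs",f(o1,(265+178/5,20+200/5),(490+(606-350)/5,20+220/5)))
print("13 open",f(o13,(165+155/5,20+150/5),(425+(514-350)/5,20+190/5)),"backs",f(o13,(165+115/5,20+150/5),(425+(562-350)/5,20+190/5)))
print("rails13",f(o13,(165+185/5,20+480/5),(425+(363-350)/5+14,20+480/5),16))
```

```text
init open 211.7602356105797 backs 229.2616747451605
13 open 184.3194759596425 backs 196.6954277974595
rails13 183.1530011017056
```

Emit:
{"fn": "jog_arm", "kwargs": {"steps": [[[0,0,-0.036,0,0,0,-1],[0,0,-0.036,0,0,0,-1],[0.024,0.005,0,0,0,0,1],[0.024,0.006,0,0,0,0,1],[0.024,0.006,0,0,0,0,1],[0,0,0,0,0,0,1],[0,0,0,0,0,0,1],[0,0,0,0,0,0,1],[0,0,0,0,0,0,1],[0,0,0,0,0,0,1],[0,0,0,0,0,0,1],[0,0,0,0,0,0,1],[0,0,0,0,0,0,1],[0,0,0,0,0,0,1],[0,0,0,0,0,0,1]]]}}

```text
t: 25.3
ee_pos: [518.5, 47.7, 261.7]
orientation: [-2.398, -2.03, -0.0]
ft_force: [-0.6, 1.4, -0.2]
width: 4.5
```

```bash
python3 look.py 21 wrist side scene
python3 - <<'E'
from meas import *
o=ctrl.get_obs()
for n in("wrist","side","scene"):
  for k,z in [("tab_top",39),("head_front",30),("grip_rear",15)]:
    print(n,k,[(np.array(d["uv"]),atz(n,d["uv"],z,o),round(d["p"],2)) for d in ctrl.landmark_of(k,n)][:1])
E
```

```text
25.3 [518.5  47.7 261.7] [-0.6  1.4 -0.2] [-0.1  0.   0. ] 4.53514597433366
wrist tab_top [(array([273. , 244.4]), array([514.1,  47.8,  39. ]), 0.73)]
wrist head_front [(array([284.6, 242. ]), array([520.7,  45.1,  30. ]), 0.73)]
wrist grip_rear []
side tab_top [(array([252.9, 253.5]), array([518.9,  48.7,  39. ]), 0.76)]
side head_front [(array([255.3, 257.3]), array([522.6,  48.3,  30. ]), 0.91)]
side grip_rear [(array([237.5, 292.8]), array([494.4, -19.2,  15. ]), 0.43)]
scene tab_top [(array([215.3, 229.5]), array([523.2,  51.1,  39. ]), 0.44)]
scene head_front [(array([214.1, 236.2]), array([529.9,  42.3,  30. ]), 0.59)]
scene grip_rear [(array([173. , 237.7]), array([459.3, -12.6,  15. ]), 0.58)]
```

View pics/wrist21.png

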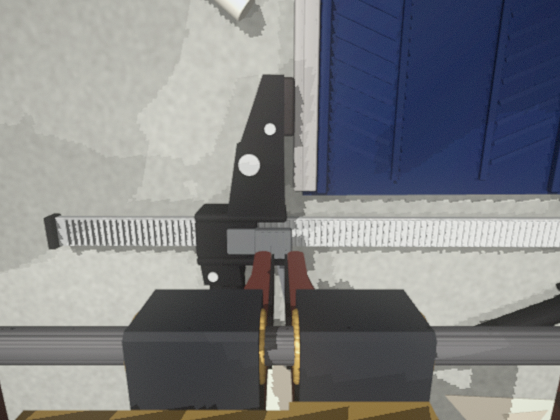

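View pics/side21.png

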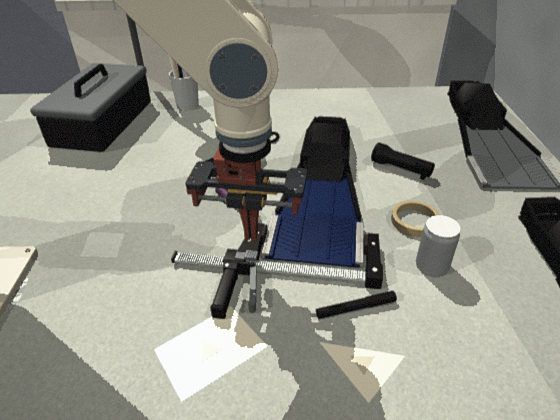

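View pics/scene21.png

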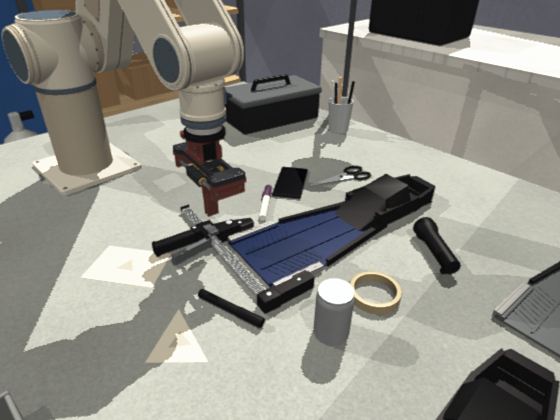

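Emit:
{"fn": "jog_arm", "kwargs": {"steps": [[[0,-0.001,0.02,0,0,0,1],[0,0,0.0185,0,0,0,1],[0,0,0,0,0,0,1],[0,0,0,0,0,0,1]]]}}

```text
t: 26.23
ee_pos: [517.3, 48.0, 222.8]
orientation: [-2.397, -2.029, 0.003]
ft_force: [0.1, 0.2, 0.3]
width: 0.2
```

Emit:
{"fn": "jog_arm", "kwargs": {"steps": [[[0,0,0.002,0,0,0,1],[0,0,0.002,0,0,0,1],[0,0,0,0,0,0,1],[0,0,0,0,0,0,1]]]}}

```text
t: 26.57
ee_pos: [518.1, 48.0, 220.0]
orientation: [2.397, 2.029, 0.002]
ft_force: [1.5, -0.5, 3.1]
width: 0.5
```

Contact at about 38 mm with 3 N. Continuing the press.

Emit:
{"fn": "jog_arm", "kwargs": {"steps": [[[0,0,0.002,0,0,0,1],[0,0,0.002,0,0,0,1],[0,0,0,0,0,0,1]]]}}

```text
t: 26.82
ee_pos: [518.4, 48.0, 215.9]
orientation: [2.396, 2.029, 0.004]
ft_force: [5.0, -0.7, 5.0]
width: 0.6
```

Emit:
{"fn": "jog_arm", "kwargs": {"steps": [[[0,0,0.002,0,0,0,1],[0,0,0.002,0,0,0,1],[0,0,0,0,0,0,1]]]}}

```text
t: 27.07
ee_pos: [519.4, 48.0, 213.2]
orientation: [2.395, 2.028, 0.006]
ft_force: [1.5, -2.2, 19.7]
width: 0.5
```

Emit:
{"fn": "jog_arm", "kwargs": {"steps": [[[0,0,0,0,0,0,1],[0,0,0,0,0,0,1],[0,0,0,0,0,0,1],[0,0,0,0,0,0,1]]]}}

```text
t: 27.4
ee_pos: [519.2, 47.9, 213.3]
orientation: [2.395, 2.028, 0.006]
ft_force: [2.6, -1.7, 17.7]
width: 0.1
```

```bash
python3 look.py 22 wrist side
```

```text
27.4 [519.2  47.9 213.3] [ 2.6 -1.7 17.7] [-0.5 -0.3 -0. ] 0.10658365022393827
```

View pics/wrist22.png

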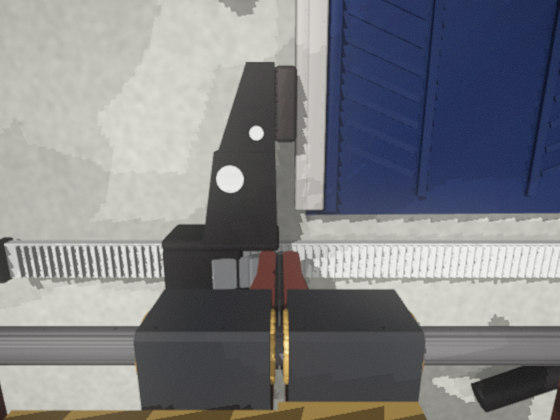

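View pics/side22.png

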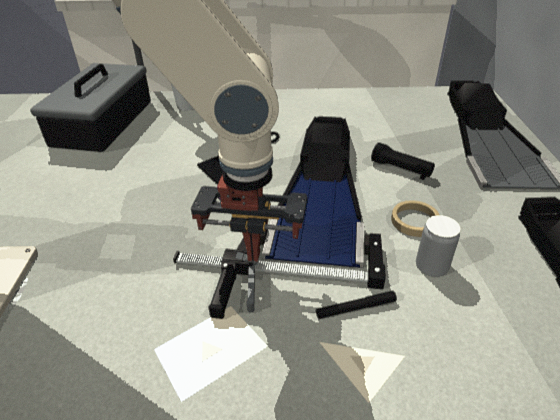

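Emit:
{"fn": "jog_arm", "kwargs": {"steps": [[[0,0,-0.004,0,0,0,1],[0,0,-0.01,0,0,0,1],[0,0,-0.036,0,0,0,1],[0,0,-0.036,0,0,0,1],[0,0.035,-0.03,0,0,0,1],[0,0.035,-0.03,0,0,0,1],[0,0.02,-0.02,0,0,0,1],[0,0,0,0,0,0,1],[0,0,0,0,0,0,1],[0,0,0,0,0,0,1],[0,0,0,0,0,0,1]]]}}

```text
t: 28.42
ee_pos: [597.9, 34.5, 369.6]
orientation: [-2.395, -2.028, 0.006]
ft_force: [0.6, -0.6, 0.0]
width: 0.2
```

```bash
python3 look.py 23 wrist side scene; python3 -c "
import cv2
im=cv2.imread('pics/wrist23.png')[60:330,0:560];cv2.imwrite('pics/w23c.png',cv2.resize(im,None,fx=1.42,fy=1.42,interpolation=cv2.INTER_CUBIC))"
```

```text
28.4167 [597.9  34.5 369.6] [ 0.6 -0.6  0. ] [-0.   0.1 -0. ] 0.2413547945988844
```

View pics/wrist23.png

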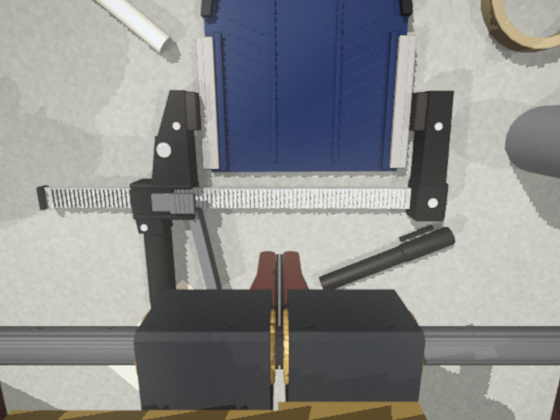

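View pics/side23.png

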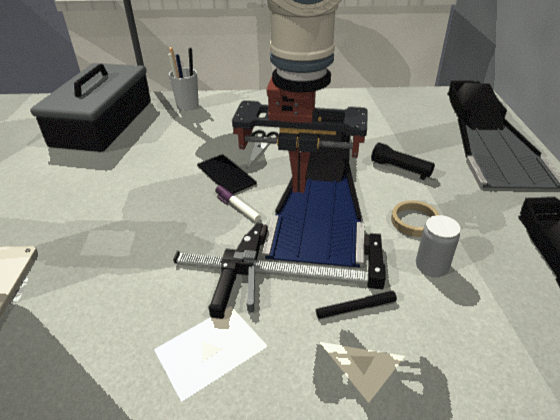

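View pics/scene23.png

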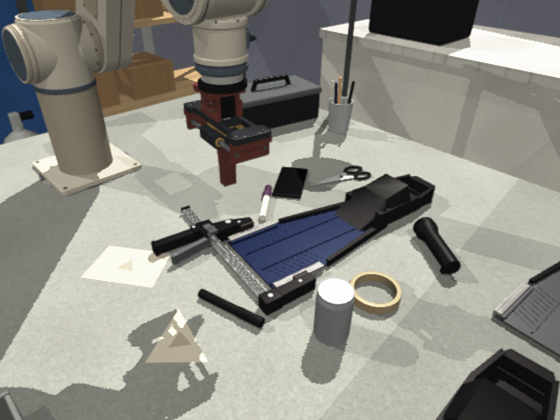

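Run:
```python
from meas import *
o=ctrl.get_obs(); print(o["ee_pos"])
meas("pics/wrist23.png",[(155,141,173,159),(171,121,182,132),(427,197,438,208),(432,120,444,131)],o)
im=cv2.imread("pics/wrist23.png")
a=cv2.resize(im[80:180,165:235],None,fx=5,fy=5,interpolation=cv2.INTER_CUBIC);b=cv2.resize(im[80:180,385:455],None,fx=5,fy=5,interpolation=cv2.INTER_CUBIC)
cv2.imwrite("pics/z23.png",np.clip(np.hstack([a,b]).astype(float)*1.5,0,255).astype(np.uint8))
a,b=[atz("wrist",u,16,o) for u in [(206,160),(406.5,160)]];print("rails",np.linalg.norm(a-b))
# bystander shift
for k in ("marker","paint_pen"):
    pass
s0=cv2.imread("pics/side0.png");s1=cv2.imread("pics/side23.png");d=cv2.absdiff(s0,s1).max(2)
print("diff marker",d[290:325,312:400].mean(),"pen",d[180:225,212:265].mean(),"phone",d[150:195,195:260].mean())
```

```text
[598.6  34.4 370.3]
walk [25.6 25.6 25.3 26. ] sanity 66.50815455185635 23.509579379346064
rails 181.76995121395854
diff marker 7.954220779220779 pen 41.061215932914045 phone 22.56820512820513
```

View pics/z23.png

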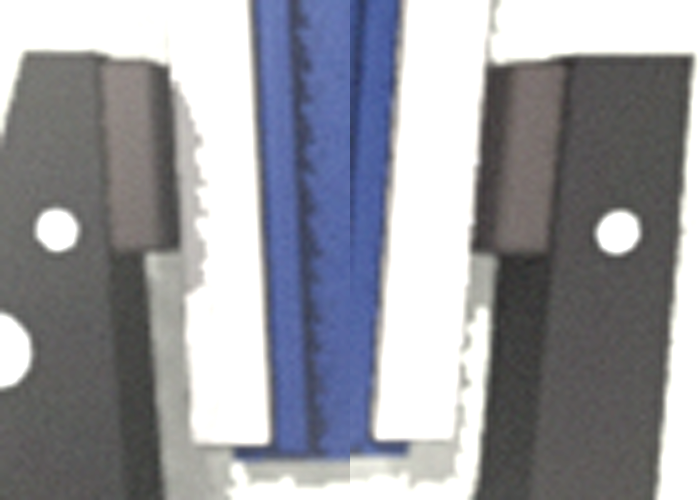

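Run:
```python
from workcell import ctrl
print(ctrl.close_job(), ctrl.get_obs()["t"])
```

```text
the job is handed in; nothing more can be done
the job is handed in; nothing more can be done
```

I squeezed the trigger until the clamp held tight on the fin, then pressed the release tab down to its stop. The jaws let go, and I handed the job in at about 28.4 s with the arm clear; no verdict was reported.

**Tightening:** The last squeezes brought the jaws no closer. With the trigger let go, the bar stayed held about 33 mm in, with both rubber pads visibly squashed.

**Release:** The tab met its stop at about 20 N, and the bar sprang back about 7.6 mm.

**Rail:** It looks fully home, because the blade shows the same lip past both rails. My readings of the width over both rails, which should be 184 mm, were rough: 184.4, 183.2, 181.2 and, after release, 181.8 mm.

**Surroundings:** Fin and clamp lie flat. By eye the pens, the phone and the scissors are where they were. A picture comparison did flag differences around the white pen and the phone; I took those for moving shadows and did not check further.

**Checks that disagreed:**
- **Pad force:** I never measured it directly. Assuming the jaws started fully open, the bar travel implied only about 1 mm of pad squash, or 2 to 3 N. The pad thickness in the pictures and the spring-back suggest 13 to 19 N, and I relied on those.
- **Trigger travel:** Two squeezes on the tight clamp stopped part-way, at about 0.19 rad. The last three, with the gripper moved along the grip, closed the trigger fully without moving the bar further.

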